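# Pull down the stock locker's hatch with the hook pole

## Task

Draw the hook pole out of its sleeve (only its bare rod sticks out), set it down on the rubber mat and let go, then take it again by its black grip. Hook its red tip into the brass eye of the blue hatch on the stock locker and swing the hatch gently all the way down, touching the hatch with nothing but the pole. Then unhook and lay the pole back on the mat, out of the sleeve, flat on its grip with the hook turned down, hatch left open, without shifting the bottles or the card terminal.

Things in the scene. Friction and masses are not known exactly. Their poses are not given: they have to be found in the camera images.
- pole_grip (a point): Hook pole, loose, 250 g: middle of its black square-sided grip, orange bands, 110 long on x, 30 wide on y, z from -24 to 14. x points to the hook, z up; lying flat this point is 24 mm over the mat. A bare round rod, 10 mm thick, runs on this x axis from 55 to 235 mm ahead. Centre of mass 25 to 40 mm ahead, in the grip. At the start the grip is inside the sleeve, the rod sticks out.
- pole_hook (a point): Bend of the red hook, on the rod's centre line 235 mm ahead of the grip's centre. The hook is a straight pin 8 mm thick pointing along the pole's own -z; its round end is 22 mm below this point. Same axes as the grip.
- dock: Fixed: black rubber mat (x -135 to 365, y -80 to 80 mm, 2 mm thick) with a grey sleeve. Origin on the counter under the middle of the sleeve's mouth; x points out of the mouth along the mat, z up. Sleeve: roofed tunnel open at both ends, x -130 to 0, 52 wide and 56 high inside, top 62 mm above the counter, orange stripe over the mouth. The pole starts lying along x in it.
- hatch (a joint): Blue hatch of the locker, rad: 0 closed and upright, grows as its top edge swings out and down; stop at 1.2 (fully down). Hinged on its lower edge with stiff friction (about 0.28 N m, 2 to 3 N at the eye): it stays where it is left. Panel 310 wide, 140 high, 12 mm thick. May start slightly ajar.
- eye (a point): Brass eye on the hatch: centre of its opening. Axes turn with the hatch; when closed, -x points out of its face, y along the hinge, z up. A flat loop of 6 mm wire standing out from the face, level when closed; the opening is 42 mm wide along y and reaches from the face (24 mm along +x) to the outer bar's wire (23 mm along -x).
- eye_bar (a point): The middle of the eye's outer bar (6 mm wire, straight for 24 mm, parallel to the hinge), on the wire's centre line. With the hatch closed it is 62 mm out from the hinge line and 115 mm above it. Same axes as the eye.
- hatch_hinge (a point): The middle of the hatch's hinge line, fixed on the white locker (220 mm deep, 340 mm wide, 300 mm high) 140 mm above the counter, at its front. Axes of the locker: -x out of its front (horizontal), y along the hinge, z up. The locker is fixed.
- bottle_a_mid (a point): Amber bottle with yellow cap, 62 mm in diameter, 150 mm tall, standing: its centre, half-way up. Bystander.
- bottle_b_mid (a point): A second, like bottle: its centre, half-way up. Bystander.
- terminal_mid (a point): Black card terminal 150 x 75 x 28 mm lying on the counter, long side along x: its centre. Bystander.

How it is judged (in metres and radians):
On the way, in this order (a step that is already met when the one before it is completed fails the run):
1. the pole is out of the sleeve, lying on the mat, let go (x of pole_grip in the frame of dock between 0.055 and 0.365 m and y of pole_grip in the frame of dock between -0.08 and 0.08 m and height (world z) of pole_grip below 0.034 m and angle between pole_grip's own z axis and vertical below 0.2 rad and contact force between the fingers and pole below 0.05 N and linear speed of pole below 0.02 m/s), for 0.2 s.
2. the pole is taken again by its black grip and lifted (distance between the grasp point and pole_grip below 0.06 m and height (world z) of pole_grip above 0.08 m and contact force between the fingers and pole above 1 N), for 0.1 s.
3. the hatch is swung down with the hook in the eye (value of joint hatch above 1.05 rad and distance between pole_hook and eye below 0.06 m), for 0.1 s.
At the end, for the whole second after the job is handed in: The hatch is down (joint above 1.05 rad of 1.2); the pole lies still and released on the dock's mat, flat on its grip with the hook down (within 0.2 rad), the grip's centre over the mat and 55 mm or more outside the sleeve's mouth (all of step 1 and value of joint hatch above 1.05 rad); the robot touches nothing.
It fails at once if the gripper or arm touches the hatch (contact force between any of the fingers, the arm and hatch above 0.5 N).
It fails at once if the hatch is slammed (faster than 3 rad/s) (velocity of joint hatch above 3 rad/s).
It fails at once if a bottle or the card terminal is shifted by more than 30 mm (distance of any of bottle_a_mid, bottle_b_mid, terminal_mid from where it was at the start of the episode above 0.03 m).
It also fails if it takes over 58 s, if anything falls off the work surface, if the arm or the gripper's body presses on something with over 40 N, if the wrist force passes 120 N, or if a joint passes its speed limit or range.

## Robot

A 6-joint arm with a two-finger parallel gripper is mounted at the origin on the work surface. World frame = base frame: x ahead of the robot, y to its left, z up, the work surface at z = 0. Lengths are in m, angles in degrees, forces in N, time in s.
With the tool pointing down it reaches from about 0.4 to 0.825 m from the base axis. Payload 7 kg.
Tool frame: the origin (TCP) lies on the centre line of the jaws, within the pads' length; the fingertips stand r.nose_length ahead of it and the grasp point (between the pads) lies 2 mm behind it (r.nose_length is the distance from the TCP to the fingertips, in m); z points along the fingers, y is the direction in which the jaws open and shut (so a half turn about z gives the same grasp; the last joint's range is limited). The gripper opens to 88 mm and grips with 3 to 60 N. Pads are 19 mm wide; open, the fingers measure 130 mm over their backs; the gripper's body (78 mm by 193 mm) begins 47 mm behind the grasp point.
Start: joints at [-51.389, 20.546, 0.682, 0, -70.136, -16.507], TCP at [0.254, -0.625, 0.244] pointing down, gripper open.
Joint ranges: [-176.03, 176.03], [-82.01, 121.73], [-58.28, 71.71], [-173.87, 95.51], [-174.79, -0.11], [-173.66, 173.66]. Speed limits (degrees/s): [136.94, 136.94, 172.46, 180, 180, 180].

## Interface

Orientations are given as [roll, pitch, yaw] about the fixed x, y, z axes, in that order (R = Rz(yaw) Ry(pitch) Rx(roll)).
In Python, from plant import r gives the robot as it stands.
- The arm moves only by the tool apply_moves, never from a script. Its argument "targets" is a list of rows, each a list of 3 entries, a list of its own where there are three numbers: the shift along the tool's x, y, z scaled (see below), then the turn, a rotation vector about the tool's x, y, z scaled (see below), then the finger opening in mm, from 0 to 87.6. A call has 1 to 5 rows; each row shifts and turns the pose as measured when the row begins, along the tool's axes as they then stand; what a row does not reach is not made up. The controller multiplies each number of a shift by 0.04 m and each number of a turn by 8 degrees. A row lasts 1/10 s, in which the tool goes at most 50 mm and 8.59 degrees, less where a joint would pass 70% of its speed; a pose out of reach is approached as far as the arm can. A call with a number of a shift or a turn outside -1 to 1 is refused whole. A call with a gripper value outside its range is refused whole. The fingers move at their own pace and stop on an object; "squeeze" is the grip in N (left out, the last holds). Time passes only in rows, so rows that do not move let the fingers close. It gives the time, the measured TCP pose, the force and the opening at its end, in the units of the state.
- r.get_state(): the state, without advancing time (a new reading comes with each control period).
- r.capture(name): name is "side" or "top"; returns a dict with "img" (420x560x3 uint8, blue, green, red), "z_map" (420x560 float32, m along the optical axis (not along the pixel's ray), 0 where there is no reading), "fx", "fy", "cx", "cy" (pixels), "camera_from_world" (4x4, takes a point from world to camera coordinates). Camera axes: x right, y up, looking along -z (the intrinsics and any distortion apply to the point x, -y, -z); pixel columns grow to the right and rows downward; lengths in m; the calibration is good to about 2 mm. A picture is of the moment at which its call begins.
- r.close_job(): hands the job in, once; it reports no verdict.
The state is a dict: "time_s": time; "joints": joint angles; "qd": joint speeds; "joint_torque": joint torques, N m; "tcp_pos": TCP position; "eef_rot": TCP orientation; "contact_force": force on the tool from outside, world axes, zero at the start; "moment": the same for the moment, N m; "gripper_width": finger opening in m.
Only numpy, scipy, OpenCV 4.12 (cv2) and the standard library are available. Lean on these libraries where they do the work, as an engineer would, in place of code of your own. Each camera call takes 0.05 s, during which the arm holds its last target.

## Working session

There is one attempt and no reset: what is moved stays moved. The work goes in short steps, Python scripts to look and compute and a tool call to move; the robot and the scene stay as the last step left them, time stands still between calls to the robot, and variables do not carry over. Pictures are saved under pics/ and viewed, and the job is handed in when it is done.

Besides the shell and the picture viewer there is one more tool, called after "Request:" as a command line: name --argument value ..., lists and objects as JSON in quotes. apply_moves: Moves the arm, as the interface text tells. Its arguments: {"type":"object","properties":{"targets":{"type":"array","items":{"type":"array"}},"squeeze":{"type":"number"}},"required":["targets"]}

```bash
ls -la; mkdir -p pics; python3 - <<'E'
from plant import r
import cv2, numpy as np
print(r.get_state(), r.nose_length)
for n in ("side","top"):
    c=r.capture(n)
    cv2.imwrite(f"pics/{n}0.png",c["img"]); np.savez(f"{n}0.npz",**c)
    print(n,c["fx"],c["fy"],c["cx"],c["cy"],c["camera_from_world"].round(4).tolist(), [k for k in c])
E
```

```text
total 12
drwxr-xr-x  3 agent agent 4096 Dec  6 18:34 .
drwxr-xr-x 23 root  root  4096 Dec  6 18:34 ..
drwxr-xr-x  2 agent agent 4096 Dec  6 18:34 pics
{'time_s': 0.0, 'joints': array([-5.13867575e+01,  2.05920585e+01,  6.33313032e-01, -1.98628596e-02,
       -7.01360753e+01, -1.65056448e+01]), 'qd': array([ 0.00265365, -0.07694215, -0.05980955, -0.09585408, -0.04145441,
        0.05349906]), 'joint_torque': array([ 3.01761529e-04, -5.82709837e+01,  2.93050110e+01,  6.99681491e+00,
        6.75234071e-03, -1.76414642e-04]), 'tcp_pos': array([ 0.25381952, -0.62495703,  0.24261294]), 'eef_rot': array([ 1.79903781e+02, -9.03930384e-03, -1.57899159e+02]), 'contact_force': array([-1.02242219,  0.09122269, -0.75420871]), 'moment': array([ 0.02469247, -0.03065779, -0.00276206]), 'gripper_width': 0.0874230315310737} 0.017
side 393.5200339323093 393.5200339323093 278.76176321031664 213.89386452605967 [[-0.8904, -0.4552, -0.0031, 0.5219], [0.3285, -0.6473, 0.6878, -0.3162], [-0.3151, 0.6114, 0.7259, -1.0516], [0.0, 0.0, 0.0, 1.0]] ['img', 'z_map', 'fx', 'fy', 'cx', 'cy', 'camera_from_world']
top 529.996431094562 529.996431094562 276.8697992625367 213.58284613501783 [[0.0235, -0.9996, -0.015, 0.0179], [0.9971, 0.0223, 0.0722, -0.5943], [-0.0718, -0.0167, 0.9973, -1.3923], [0.0, 0.0, 0.0, 1.0]] ['img', 'z_map', 'fx', 'fy', 'cx', 'cy', 'camera_from_world']
```

View pics/side0.png

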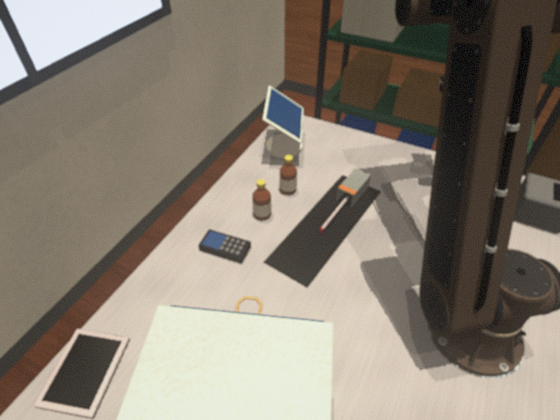

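View pics/top0.png

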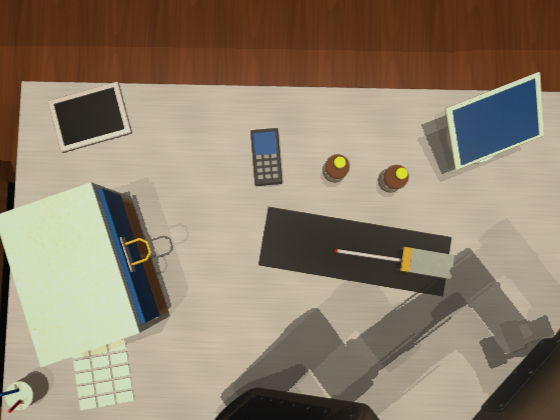

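Side view: mat at about (325,228) px, sleeve (355,185), bottles (262,200) and (288,177), terminal (225,245), and the locker's back and top at lower left. Top view: mat from (268,207) to (445,295), sleeve stripe at (406,261), red tip (337,251), brass eye (137,251), and the hatch panel edge along (95,185)–(158,322).

```bash
cat > h.py <<'E'
import numpy as np, cv2
def load(n):
    d=np.load(n); return {k:d[k] for k in d.files}
def ray(c,u,v):
    T=c["camera_from_world"]; R=T[:3,:3]; t=T[:3,3]
    d=np.array([(u-c["cx"])/c["fx"],-(v-c["cy"])/c["fy"],-1.0])
    return -R.T@t, R.T@d
def onz(c,u,v,z):
    o,d=ray(c,u,v); return o+d*(z-o[2])/d[2]
def dep(c,u,v):
    o,d=ray(c,u,v); return o+d*float(c["z_map"][int(v),int(u)])
def cloud(c):
    vv,uu=np.mgrid[0:420,0:560]; z=c["z_map"]
    T=c["camera_from_world"]; R=T[:3,:3]; t=T[:3,3]
    p=np.stack([(uu-c["cx"])/c["fx"]*z,-(vv-c["cy"])/c["fy"]*z,-z],-1)
    return (p-t)@R
def proj(c,p):
    q=c["camera_from_world"]@np.append(p,1); return c["cx"]+c["fx"]*q[0]/-q[2], c["cy"]-c["fy"]*q[1]/-q[2]
E
python3 - <<'E'
from h import *
t=load("top0.npz"); P=cloud(t); img=t["img"]; hsv=cv2.cvtColor(img,cv2.COLOR_BGR2HSV)
for u,v in [(250,350),(60,260),(100,200),(118,240),(130,270),(150,310),(160,300),(430,265),(406,261),(337,251),(370,256),(340,162),(402,173),(265,155),(300,240),(350,270)]:
    print((u,v),img[v,u],P[v,u].round(4))
# crop enlarge
cv2.imwrite("pics/eye0.png",cv2.resize(img[170:360,60:220],None,fx=3.1,fy=3.1,interpolation=cv2.INTER_CUBIC))
cv2.imwrite("pics/pole0.png",cv2.resize(img[195:305,250:470],None,fx=3.5,fy=3.5,interpolation=cv2.INTER_CUBIC))
E
```

```text
(250, 350) [163 185 198] [0.2309 0.0944 0.0062]
(60, 260) [189 223 211] [0.4637 0.4879 0.302 ]
(100, 200) [80 77 69] [0.5959 0.4144 0.2842]
(118, 240) [118  77  37] [0.5095 0.3713 0.2831]
(130, 270) [85 93 98] [0.4447 0.3463 0.2692]
(150, 310) [43 30 17] [0.3522 0.3139 0.2086]
(160, 300) [22 40 65] [0.3613 0.3263 0.0601]
(430, 265) [141 164 167] [ 0.4675 -0.3646  0.0621]
(406, 261) [ 44 162 212] [ 0.4763 -0.3035  0.061 ]
(337, 251) [103 118 189] [ 0.4979 -0.1294  0.0295]
(370, 256) [161 181 200] [ 0.4868 -0.2156  0.0334]
(340, 162) [ 52 223 213] [ 0.7145 -0.1219  0.1469]
(402, 173) [ 42 222 211] [ 0.6897 -0.2717  0.1529]
(265, 155) [132 148 158] [0.7494 0.0668 0.0299]
(300, 240) [44 50 54] [ 0.5252 -0.0322  0.0013]
(350, 270) [42 49 53] [ 0.448  -0.1676  0.0018]
```

View pics/eye0.png

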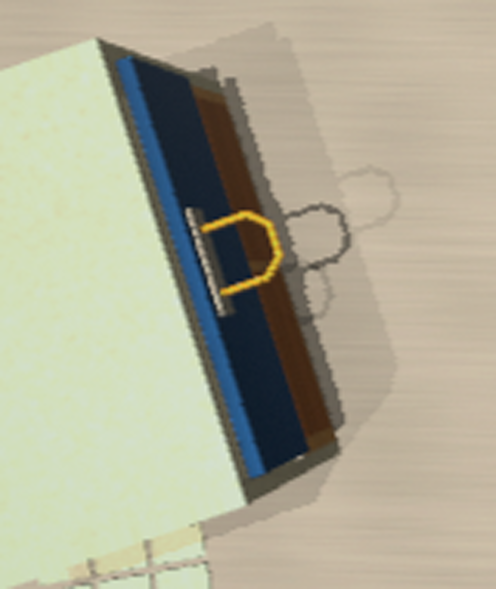

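View pics/pole0.png

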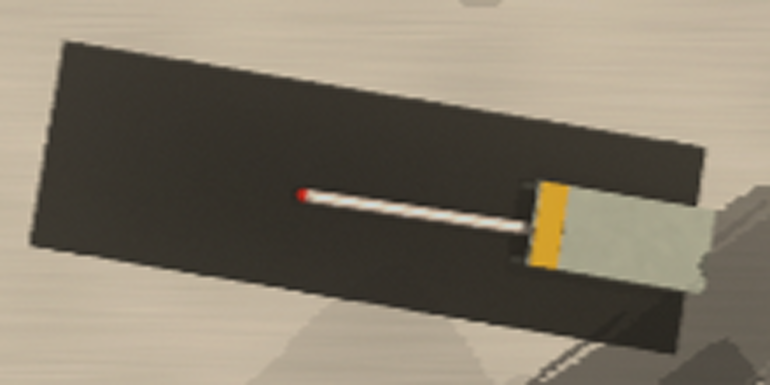

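```bash
cat > geo.py <<'E'
from h import *
t=load("top0.npz")
mc=np.array([onz(t,*p,0.002) for p in [(268,206.7),(451.4,237.3),(443.1,295.9),(258.9,265)]])
P=cloud(t); img=t["img"]; hsv=cv2.cvtColor(img,cv2.COLOR_BGR2HSV)
E
python3 - <<'E'
from geo import *
print("mat",mc.round(4).tolist(), np.linalg.norm(mc-np.roll(mc,-1,0),axis=1).round(4))
m=mc.mean(0); ax=((mc[0]-mc[1])+(mc[3]-mc[2])); ax/=np.linalg.norm(ax); print("mat ctr",m.round(4),"dockx yaw",np.degrees(np.arctan2(ax[1],ax[0])))
dock=m-ax*0.115; print("dock origin",dock)
# refined mat mask contour
g=img.max(2)
# red tip
red=((hsv[...,0]<8)|(hsv[...,0]>172))&(hsv[...,1]>120)&(hsv[...,2]>100)
ys,xs=np.nonzero(red); k=(xs>320)&(xs<350)&(ys>235)&(ys<265); print("red",xs[k].mean(),ys[k].mean(),k.sum())
tip=onz(t,xs[k].mean(),ys[k].mean(),0.031); print("tip",tip)
rodj=onz(t,250+520/3.5,195+227/3.5,0.031); d=tip-rodj; print("rod yaw",np.degrees(np.arctan2(d[1],d[0])), "rod vis end",rodj)
yaw=np.arctan2(ax[1],ax[0]); 
def indock(p): q=p-dock; return q@ax, q@np.array([-ax[1],ax[0],0])
print("tip in dock",indock(tip), "rodj",indock(rodj))
# stripe
st=(hsv[...,0]>14)&(hsv[...,0]<28)&(hsv[...,1]>140)&(hsv[...,2]>120)
ys,xs=np.nonzero(st); k=(xs>390)&(xs<420)&(ys>235)&(ys<285); s=onz(t,xs[k].mean(),ys[k].mean(),0.062); print("stripe",indock(s))
# locker
a=onz(t,91.3,182.3,.3); b=onz(t,140,331.3,.3); print("lock front",a,b,np.linalg.norm(a-b))
e=(a-b)/np.linalg.norm(a-b); n=np.array([e[1],-e[0],0]); 
top=(P[...,2]>.292)&(P[...,2]<.31); ys,xs=np.nonzero(top); k=(xs<150)&(ys>170); 
q=np.array([onz(t,x,y,.3) for x,y in zip(xs[k],ys[k])]); r_=cv2.minAreaRect(q[:,:2].astype(np.float32)); print(r_, cv2.boxPoints(r_))
bar=onz(t,149.7,250.6,.255); print("bar",bar,"out", (bar-a)@n,(bar-(a+b)/2)@e, "n",n)
k=st.copy(); k[:, :110]=0; k[:,170:]=0; k[:230]=0;k[275:]=0
ys,xs=np.nonzero(k); print("eye px",xs.min(),xs.max(),ys.min(),ys.max()); print(P[k][:,2].round(3)[:60])
# bottles
ye=(hsv[...,0]>26)&(hsv[...,0]<34)&(hsv[...,1]>180)&(hsv[...,2]>150)
n_,l,stt,ce=cv2.connectedComponentsWithStats(ye.astype(np.uint8))
for i in range(1,n_):
    if stt[i,4]>20: print("cap",ce[i],stt[i,4],onz(t,*ce[i],.15))
E
```

```text
mat [[0.6133, 0.0563, 0.002], [0.5418, -0.4379, 0.002], [0.3854, -0.4159, 0.002], [0.4555, 0.0768, 0.002]] [0.4993 0.158  0.4977 0.1591]
mat ctr [ 0.499  -0.1802  0.002 ] dockx yaw 81.83427901872933
dock origin [ 0.48266008 -0.29399053  0.002     ]
red 335.8888888888889 250.11111111111111 9
tip [ 0.50012273 -0.12628285  0.031     ]
rod yaw 82.50176936065772 rod vis end [ 0.47845768 -0.29088457  0.031     ]
tip in dock (np.float64(0.16848770038519237), np.float64(0.006535041420855847)) rodj (np.float64(0.0024775766295776773), np.float64(0.004600951885040419))
stripe (np.float64(-0.010342340332847108), np.float64(-0.0004064856851332017))
lock front [0.6324514  0.42954121 0.3       ] [0.31756747 0.31046544 0.3       ] 0.33664659512116113
((0.43643248081207275, 0.47418010234832764), (0.3402303457260132, 0.22372931241989136), 20.45397186279297) [[0.23795088 0.5195445 ]
 [0.31613415 0.30992058]
 [0.6349141  0.42881572]
 [0.5567308  0.63843966]]
bar [0.48807576 0.30832413 0.255     ] out 0.06231362721228926 -0.009594993151762574 n [ 0.35371149 -0.93535458  0.        ]
eye px 125 151 238 264
[0.256 0.259 0.256 0.261 0.256 0.258 0.259 0.256 0.256 0.258 0.257 0.257
 0.259 0.254 0.255 0.258 0.258 0.255 0.257 0.261 0.259 0.26  0.258 0.259
 0.256 0.258 0.258 0.258 0.261 0.258 0.256 0.254 0.259 0.259 0.255 0.258
 0.256 0.259 0.256 0.262 0.258 0.261 0.257 0.262 0.26  0.258 0.256 0.254
 0.259 0.258 0.26  0.26  0.261 0.253 0.253 0.257 0.261 0.26  0.007 0.258]
cap [339.69607843 161.84313725] 102 [ 0.7143195  -0.12082432  0.15      ]
cap [401.29411765 172.94117647] 102 [ 0.69021896 -0.27062286  0.15      ]
```

```bash
python3 - <<'E'
from geo import *
gray=img.astype(int).min(2)
m=np.zeros(gray.shape,bool)
m[243:266,334:399]=gray[243:266,334:399]>95
ys,xs=np.nonzero(m); print(len(xs))
pts=np.array([onz(t,x,y,.030) for x,y in zip(xs,ys)])
vx,vy,x0,y0=cv2.fitLine(pts[:,:2].astype(np.float32),cv2.DIST_HUBER,0,.001,.001).ravel()
yaw=np.degrees(np.arctan2(vy,vx)); print("rod yaw",yaw,yaw-180,"pt",x0,y0, pts[:,1].min(),pts[:,1].max())
for Y in (-.20,-.17): print(Y, x0+(Y-y0)*vx/vy)
# mat mask minarearect
g=img.max(2); mm=np.zeros(g.shape,np.uint8); mm[195:305,250:470]=(g[195:305,250:470]<75)*255
c,_=cv2.findContours(cv2.morphologyEx(mm,cv2.MORPH_CLOSE,np.ones((3,3))),cv2.RETR_EXTERNAL,cv2.CHAIN_APPROX_NONE); c=max(c,key=cv2.contourArea)[:,0]
w=np.array([onz(t,*p,.002) for p in c]); print(cv2.minAreaRect(w[:,:2].astype(np.float32)))
s=load("side0.npz")
print("tip in side:",proj(s,np.array([.500,-.127,.026])), "eye bar side", proj(s,np.array([.488,.308,.255])))
from plant import r
print(r.get_state()["tcp_pos"])
E
```

```text
206
rod yaw 82.96612 -97.03388 pt 0.48932087 -0.21240947 -0.2896051392158286 -0.12933616586248586
-0.2 0.490852
-0.17 0.49455357
((0.4987153708934784, -0.17953580617904663), (0.4982447624206543, 0.158641055226326), 81.78498840332031)
tip in side: (np.float64(320.48600239232087), np.float64(229.97169819219343)) eye bar side (np.float64(253.41556125459178), np.float64(298.93700802228045))
[ 0.25380756 -0.62502381  0.24272805]
```

```bash
cat > plan.py <<'E'
import numpy as np
from scipy.spatial.transform import Rotation as Ro
def rot(rpy): return Ro.from_euler("xyz",rpy,degrees=True)
def plan(pos,rpy,step=0.04,ang=8.0,n=5,w=87.6,show=True):
    """rows (in move units) from the measured pose toward pos/rpy"""
    from plant import r
    s=r.get_state(); p=np.array(s["tcp_pos"]); R=rot(s["eef_rot"]); T=rot(rpy); pos=np.array(pos,float)
    rv=(R.inv()*T).as_rotvec(degrees=True); d=R.inv().apply(pos-p)
    N=int(max(np.ceil(np.abs(d).max()/step),np.ceil(np.linalg.norm(rv)/ang),1))
    print("t",round(s["time_s"],2),"pos",p.round(4),"rpy",np.array(s["eef_rot"]).round(2),"F",np.array(s["contact_force"]).round(1),"w",round(s["gripper_width"]*1000,1),"| dtool mm",(d*1000).round(1),"rv",rv.round(2),"rows",N)
    for i in range(min(N,n)):
        k=N-i; Rn=R*Ro.from_rotvec((R.inv()*T).as_rotvec()/k); pn=p+(pos-p)/k
        print([(R.inv().apply(pn-p)/.04).round(2).tolist(),((R.inv()*Rn).as_rotvec(degrees=True)/8).round(2).tolist(),w]); p,R=pn,Rn
E
python3 -c "
from plan import *
plan([.4933,-.18,.16],[180,0,-97],step=.036)"
```

```text
t 0.1 pos [ 0.2538 -0.625   0.2427] rpy [ 1.7992e+02 -1.0000e-02 -1.5790e+02] F [ 1.  -0.4  0.4] w 87.6 | dtool mm [-389.3  322.1   83.2] rv [ 8.00e-02  4.00e-02 -6.09e+01] rows 11
[[-0.88, 0.73, 0.19], [0.0, 0.0, -0.69], 87.6]
[[-0.95, 0.64, 0.19], [0.0, 0.0, -0.69], 87.6]
[[-1.01, 0.55, 0.19], [0.0, 0.0, -0.69], 87.6]
[[-1.06, 0.45, 0.19], [0.0, 0.0, -0.69], 87.6]
[[-1.1, 0.34, 0.19], [0.0, 0.0, -0.69], 87.6]
```

Request:
apply_moves --targets '[[[-0.85, 0.7, 0.15], [0, 0, -0.7], 87.6], [[-0.9, 0.6, 0.15], [0, 0, -0.7], 87.6], [[-0.95, 0.5, 0.15], [0, 0, -0.7], 87.6], [[-1, 0.4, 0.15], [0, 0, -0.7], 87.6], [[-1, 0.3, 0.15], [0, 0, -0.7], 87.6]]'

```text
time_s: 0.6
tcp_pos: [0.3563, -0.4337, 0.2086]
eef_rot: [179.7, 0.0, -129.4]
contact_force: [0.6, 0.0, -0.2]
gripper_width: 0.0877
```

```bash
python3 -c "
from plan import *
plan([.4933,-.18,.12],[180,0,-97],step=.036)"
```

```text
t 0.6 pos [ 0.3563 -0.4337  0.2086] rpy [ 1.7969e+02  1.0000e-02 -1.2941e+02] F [ 0.6  0.  -0.2] w 87.7 | dtool mm [-283.    54.7   89. ] rv [  0.3    0.1  -32.41] rows 8
[[-0.88, 0.17, 0.28], [0.0, 0.0, -0.51], 87.6]
[[-0.89, 0.11, 0.28], [0.0, 0.0, -0.51], 87.6]
[[-0.9, 0.04, 0.28], [0.0, 0.0, -0.51], 87.6]
[[-0.9, -0.02, 0.28], [0.0, 0.0, -0.51], 87.6]
[[-0.9, -0.08, 0.28], [0.0, 0.0, -0.51], 87.6]
```

Request:
apply_moves --targets '[[[-0.9, 0.2, 0.2], [0, 0, -0.6], 87.6], [[-0.9, 0.1, 0.2], [0, 0, -0.6], 87.6], [[-0.9, 0, 0.25], [0, 0, -0.6], 87.6], [[-0.9, 0, 0.25], [0, 0, -0.6], 87.6], [[-0.9, -0.1, 0.3], [0, 0, -0.6], 87.6]]'

```text
time_s: 1.1
tcp_pos: [0.4403, -0.2638, 0.1593]
eef_rot: [179.8, 0.2, -104.3]
contact_force: [0.6, 0.1, 0.2]
gripper_width: 0.0877
```

```bash
python3 -c "
from plan import *
plan([.4933,-.18,.08],[180,0,-97],step=.036)"
```

```text
t 1.1 pos [ 0.4403 -0.2638  0.1593] rpy [ 1.7976e+02  1.7000e-01 -1.0431e+02] F [0.6 0.1 0.2] w 87.7 | dtool mm [-94.1 -31.   79.4] rv [ 0.23  0.18 -7.31] rows 3
[[-0.78, -0.26, 0.66], [0.01, 0.01, -0.3], 87.6]
[[-0.77, -0.29, 0.66], [0.01, 0.01, -0.3], 87.6]
[[-0.76, -0.32, 0.66], [0.01, 0.01, -0.3], 87.6]
```

Request:
apply_moves --targets '[[[-0.8, -0.3, 0.5], [0, 0, -0.4], 87.6], [[-0.8, -0.3, 0.5], [0, 0, -0.4], 87.6], [[-0.8, -0.3, 0.7], [0, 0, -0.3], 87.6], [[-0.2, -0.1, 0.2], [0, 0, 0], 87.6]]'

```text
time_s: 1.5
tcp_pos: [0.5008, -0.1618, 0.081]
eef_rot: [179.9, 0.2, -94.8]
contact_force: [-0.0, -0.1, 0.3]
gripper_width: 0.0882
```

```bash
python3 -c "
from plan import *
plan([.4933,-.18,.028],[180,0,-97],step=.025)"
```

```text
t 1.5 pos [ 0.5008 -0.1618  0.081 ] rpy [179.89   0.21 -94.79] F [-0.  -0.1  0.3] w 88.2 | dtool mm [19.   5.8 53. ] rv [0.11 0.21 2.21] rows 3
[[0.16, 0.05, 0.44], [0.0, 0.01, 0.09], 87.6]
[[0.16, 0.05, 0.44], [0.0, 0.01, 0.09], 87.6]
[[0.16, 0.05, 0.44], [0.0, 0.01, 0.09], 87.6]
```

Request:
apply_moves --targets '[[[0.2, 0.1, 0.5], [0, 0, 0.2], 87.6], [[0.2, 0, 0.4], [0, 0, 0.1], 87.6], [[0.1, 0, 0.4], [0, 0, 0], 87.6], [[0, 0, 0.05], [0, 0, 0], 87.6]]'

```text
time_s: 1.9
tcp_pos: [0.4948, -0.1799, 0.0242]
eef_rot: [179.7, 0.2, -97.1]
contact_force: [-0.7, -0.2, -0.1]
gripper_width: 0.0878
```

```bash
python3 -c "
from plan import *
plan([.4933,-.18,.028],[180,0,-97],step=.025)
from plant import r; import cv2,numpy as np
c=r.capture('side'); cv2.imwrite('pics/side1.png',cv2.resize(c['img'][140:300,230:430],None,fx=3.5,fy=3.5))
"
```

```text
t 1.9 pos [ 0.4948 -0.1799  0.0242] rpy [ 1.7975e+02  1.7000e-01 -9.7110e+01] F [-0.7 -0.2 -0.1] w 87.8 | dtool mm [ 0.2  1.5 -3.8] rv [ 0.25  0.17 -0.11] rows 1
[[0.01, 0.04, -0.1], [0.03, 0.02, -0.01], 87.6]
```

View pics/side1.png

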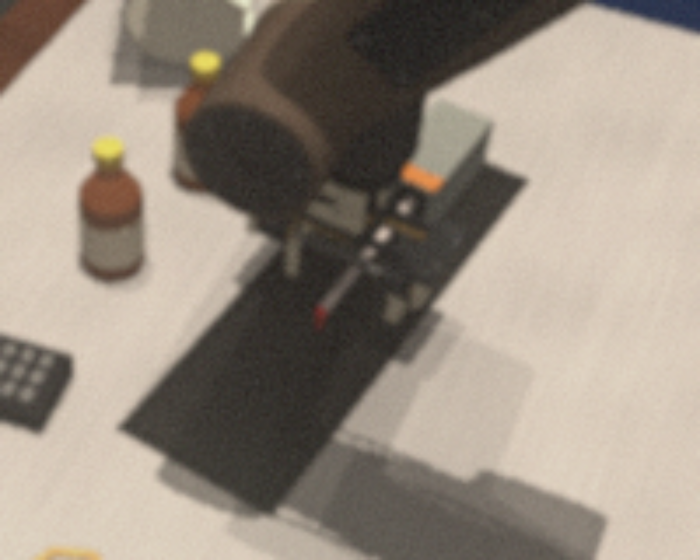

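The fingers straddle the rod: fingers at (290,245) and (400,300) in the crop, red tip at (320,315). I'll close on it.

Request:
apply_moves --targets '[[[0, 0, 0], [0, 0, 0], 5], [[0, 0, 0], [0, 0, 0], 5], [[0, 0, 0], [0, 0, 0], 5], [[0, 0, 0], [0, 0, 0], 5], [[0, 0, 0], [0, 0, 0], 5]]' --squeeze 25

```text
time_s: 2.45
tcp_pos: [0.4974, -0.1801, 0.0283]
eef_rot: [-179.9, 0.2, -97.1]
contact_force: [0.0, 0.7, -0.6]
gripper_width: 0.0533
```

Request:
apply_moves --targets '[[[0, 0, 0], [0, 0, 0], 5], [[-0.1, 0, 0], [0, 0, 0], 5], [[-0.2, 0, 0], [0, 0, 0], 5], [[-0.3, 0, 0], [0, 0, 0], 5], [[-0.3, 0, 0], [0, 0, 0], 5]]'

```text
time_s: 2.95
tcp_pos: [0.5021, -0.1427, 0.0288]
eef_rot: [-179.9, 0.2, -97.2]
contact_force: [-0.2, -0.5, -0.3]
gripper_width: 0.0133
```

```bash
python3 -c "
from plan import *
plan([.513,-.035,.026],[180,0,-97.5],step=.015,w=5)"
```

```text
t 2.95 pos [ 0.5021 -0.1427  0.0288] rpy [-179.86    0.19  -97.22] F [-0.2 -0.5 -0.3] w 13.3 | dtool mm [-108.2    2.7    3.2] rv [-0.14  0.19  0.28] rows 8
[[-0.34, 0.01, 0.01], [-0.0, 0.0, 0.0], 5]
[[-0.34, 0.01, 0.01], [-0.0, 0.0, 0.0], 5]
[[-0.34, 0.01, 0.01], [-0.0, 0.0, 0.0], 5]
[[-0.34, 0.01, 0.01], [-0.0, 0.0, 0.0], 5]
[[-0.34, 0.01, 0.01], [-0.0, 0.0, 0.0], 5]
```

The fingers close slower than I assumed, so the arm moved before they had gripped. I'll let them finish, then back up along the rod.

Request:
apply_moves --targets '[[[0.4, 0, 0], [0, 0, 0], 30], [[0.4, 0, 0], [0, 0, 0], 30], [[0, 0, 0], [0, 0, 0], 30]]'

```text
time_s: 3.25
tcp_pos: [0.4993, -0.1704, 0.0288]
eef_rot: [-179.8, 0.2, -96.9]
contact_force: [-0.2, 0.9, -0.8]
gripper_width: 0.0287
```

```bash
python3 -c "
from plan import *
plan([.4925,-.18,.026],[180,0,-97.5],step=.015,w=30)
from plant import r; import cv2,numpy as np
c=r.capture('side'); cv2.imwrite('pics/side2.png',cv2.resize(c['img'][140:300,230:430],None,fx=3.5,fy=3.5))
"
```

```text
t 3.25 pos [ 0.4993 -0.1704  0.0288] rpy [-179.84    0.2   -96.91] F [-0.2  0.9 -0.8] w 28.7 | dtool mm [10.4  5.6  2.8] rv [-0.16  0.2   0.59] rows 1
[[0.26, 0.14, 0.07], [-0.02, 0.02, 0.07], 30]
```

View pics/side2.png

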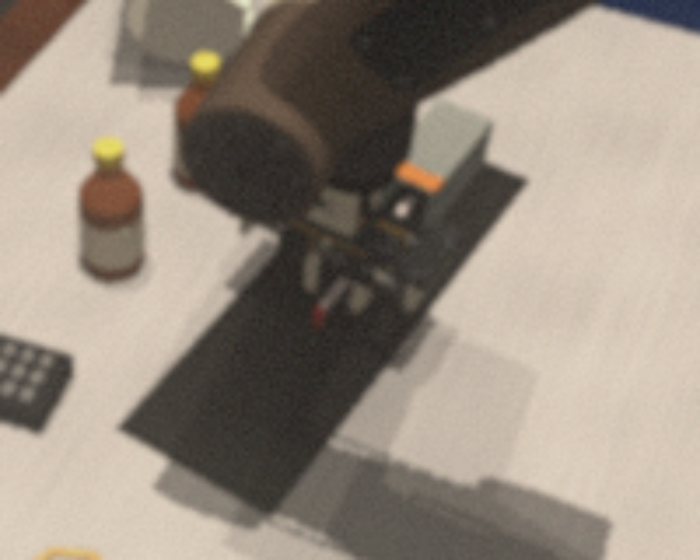

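The pole hasn't moved (tip still at (320,315)) and the rod is between the fingers. I'll re-centre and close fully.

Request:
apply_moves --targets '[[[0.1, 0.1, 0.1], [0, 0, 0], 30], [[0, 0, 0], [0, 0, 0], 5], [[0, 0, 0], [0, 0, 0], 5], [[0, 0, 0], [0, 0, 0], 5], [[0, 0, 0], [0, 0, 0], 5]]' --squeeze 25

```text
time_s: 3.8
tcp_pos: [0.4947, -0.1715, 0.0243]
eef_rot: [-179.9, 0.2, -96.8]
contact_force: [0.0, -1.9, -0.6]
gripper_width: 0.0092
```

Request:
apply_moves --targets '[[[0, 0, 0], [0, 0, 0], 5], [[0, 0, 0], [0, 0, 0], 5]]'

```text
time_s: 4.0
tcp_pos: [0.4947, -0.1715, 0.0243]
eef_rot: [-179.9, 0.2, -96.8]
contact_force: [0.1, -0.3, -0.6]
gripper_width: 0.0091
```

```bash
python3 -c "
from plan import *
plan([.513,-.04,.026],[180,0,-97.5],step=.015,w=5)"
```

```text
t 4.0 pos [ 0.4947 -0.1715  0.0243] rpy [-179.86    0.19  -96.82] F [ 0.1 -0.3 -0.6] w 9.1 | dtool mm [-132.8   -2.6   -1.3] rv [-0.14  0.19  0.68] rows 9
[[-0.37, -0.01, -0.0], [-0.0, 0.0, 0.01], 5]
[[-0.37, -0.01, -0.0], [-0.0, 0.0, 0.01], 5]
[[-0.37, -0.01, -0.0], [-0.0, 0.0, 0.01], 5]
[[-0.37, -0.01, -0.0], [-0.0, 0.0, 0.01], 5]
[[-0.37, -0.01, -0.0], [-0.0, 0.0, 0.01], 5]
```

Request:
apply_moves --targets '[[[-0.2, 0, 0], [0, 0, 0], 5], [[-0.4, 0, 0], [0, 0, 0], 5], [[-0.4, 0, 0], [0, 0, 0], 5], [[-0.4, 0, 0], [0, 0, 0], 5], [[-0.4, 0, 0], [0, 0, 0], 5]]'

```text
time_s: 4.5
tcp_pos: [0.5028, -0.0985, 0.0243]
eef_rot: [-179.9, 0.2, -97.1]
contact_force: [0.2, -0.6, -1.5]
gripper_width: 0.0091
```

```bash
python3 -c "
from plan import *
plan([.515,-.022,.025],[180,0,-97.5],step=.015,w=5)"
```

```text
t 4.5 pos [ 0.5028 -0.0985  0.0243] rpy [-1.7991e+02  1.7000e-01 -9.7060e+01] F [ 0.2 -0.6 -1.5] w 9.1 | dtool mm [-77.4  -2.7  -0.5] rv [-0.09  0.17  0.44] rows 6
[[-0.32, -0.01, -0.0], [-0.0, 0.0, 0.01], 5]
[[-0.32, -0.01, -0.0], [-0.0, 0.0, 0.01], 5]
[[-0.32, -0.01, -0.0], [-0.0, 0.0, 0.01], 5]
[[-0.32, -0.01, -0.0], [-0.0, 0.0, 0.01], 5]
[[-0.32, -0.01, -0.0], [-0.0, 0.0, 0.01], 5]
```

Request:
apply_moves --targets '[[[-0.4, 0, 0], [0, 0, 0], 5], [[-0.4, 0, 0], [0, 0, 0], 5], [[-0.4, 0, 0], [0, 0, 0], 5], [[-0.4, 0, 0], [0, 0, 0], 5], [[-0.3, 0, 0], [0, 0, 0], 5]]'

```text
time_s: 5.0
tcp_pos: [0.5115, -0.0181, 0.0243]
eef_rot: [-180.0, 0.2, -97.1]
contact_force: [-0.7, -1.6, -1.1]
gripper_width: 0.0086
```

Request:
apply_moves --targets '[[[0, 0, 0], [0, 0, 0], 5], [[0, 0, 0], [0, 0, 0], 50], [[0, 0, 0], [0, 0, 0], 60], [[0, 0, 0], [0, 0, 0], 60], [[0, 0, 0], [0, 0, 0], 60]]'

```text
time_s: 5.5
tcp_pos: [0.5119, -0.017, 0.0245]
eef_rot: [-179.9, 0.2, -97.0]
contact_force: [-0.3, 0.1, -0.0]
gripper_width: 0.0355
```

```bash
python3 -c "
from plan import *
plan([.515,-.022,.125],[180,0,-97.5],step=.03,w=60)
from plant import r; import cv2,numpy as np
c=r.capture('side'); cv2.imwrite('pics/side3.png',cv2.resize(c['img'][140:300,230:430],None,fx=3.5,fy=3.5))
c=r.capture('top'); cv2.imwrite('pics/top3.png',c['img']); np.savez('top3.npz',**c)
"
```

```text
t 5.5 pos [ 0.5119 -0.017   0.0245] rpy [-179.94    0.19  -96.98] F [-0.3  0.1 -0. ] w 35.5 | dtool mm [   4.3   -3.8 -100.5] rv [-0.06  0.19  0.52] rows 4
[[0.03, -0.02, -0.63], [-0.0, 0.01, 0.02], 60]
[[0.03, -0.02, -0.63], [-0.0, 0.01, 0.02], 60]
[[0.03, -0.02, -0.63], [-0.0, 0.01, 0.02], 60]
[[0.03, -0.02, -0.63], [-0.0, 0.01, 0.02], 60]
```

View pics/side3.png

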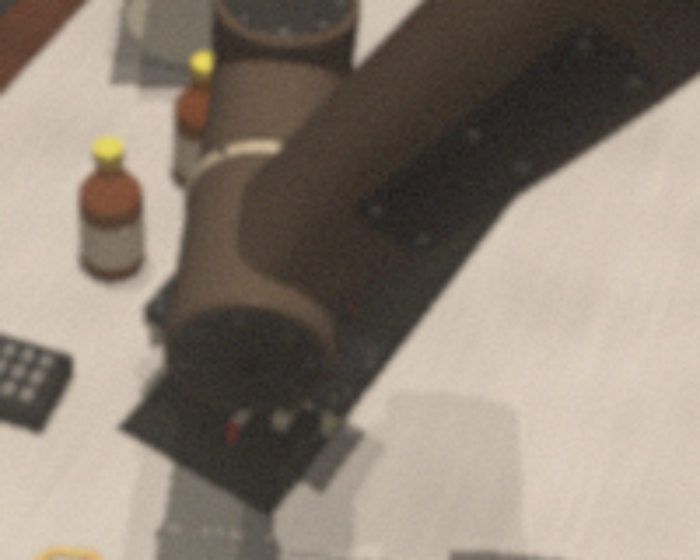

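View pics/top3.png

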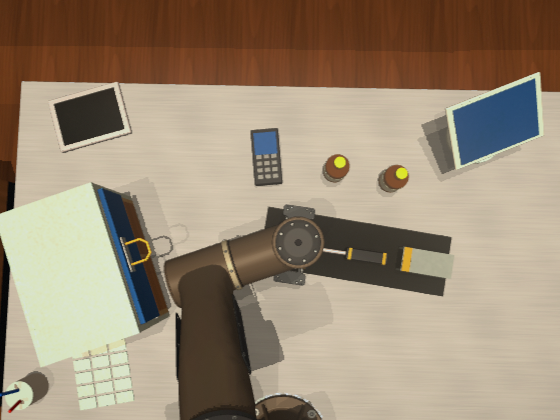

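The grip is out of the sleeve: bands at (349,254) and (384,259) in the top view, clear of the sleeve mouth at (402,260).

```bash
python3 - <<'E'
from h import *
from geo import mc,t as t0
t=load("top3.npz"); img=t["img"]; hsv=cv2.cvtColor(img,cv2.COLOR_BGR2HSV)
st=((hsv[...,0]>10)&(hsv[...,0]<30)&(hsv[...,1]>110)&(hsv[...,2]>90)).astype(np.uint8); st[:240]=0; st[275:]=0; st[:,:335]=0; st[:,398:]=0
n,l,s,c=cv2.connectedComponentsWithStats(st)
m=mc.mean(0); ax=np.array([np.cos(np.radians(81.8)),np.sin(np.radians(81.8)),0]); dock=m-ax*.115; ay=np.array([-ax[1],ax[0],0])
B=[]
for i in range(1,n):
    if s[i,4]>5:
        p=onz(t,*c[i],.040); B.append(p); print(c[i],s[i],p.round(4),((p-dock)@ax).round(4),((p-dock)@ay).round(4))
B=sorted(B,key=lambda p:p[1]); d=B[-1]-B[0]; g=(B[0]+B[-1])/2
print("sep",np.linalg.norm(d),"yaw",np.degrees(np.arctan2(d[1],d[0])),"centre",g,(g-dock)@ax)
cv2.imwrite("pics/grip3.png",cv2.resize(img[235:285,310:420],None,fx=7,fy=7,interpolation=cv2.INTER_CUBIC))
E
```

```text
[349.55102041 253.3877551 ] [347 248   6  12  49] [ 0.4924 -0.1612  0.04  ] 0.1328 0.0093
[383.92 258.46] [382 253   5  12  50] [ 0.4813 -0.2508  0.04  ] 0.0425 0.0075
sep 0.09033877979161116 yaw 82.94837957176486 centre [ 0.48681957 -0.20602088  0.04      ] 0.08766355110520356
```

View pics/grip3.png

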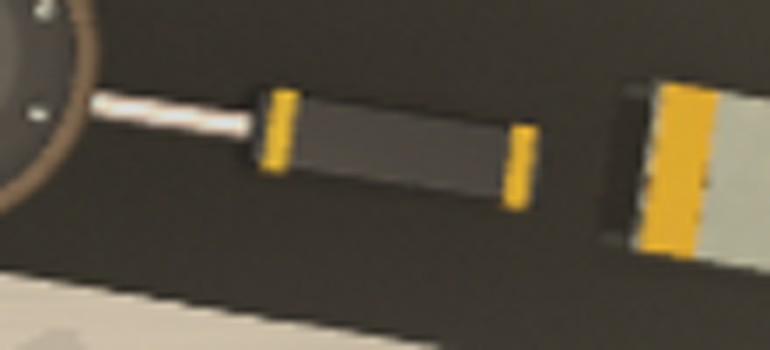

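Request:
apply_moves --targets '[[[0, 0, 0], [0, 0, 0], 87.6], [[0, 0, -0.3], [0, 0, 0], 87.6], [[0, 0, -0.8], [0, 0, 0], 87.6], [[0, 0, -0.9], [0, 0, 0], 87.6], [[0, 0, -0.4], [0, 0, 0], 87.6]]'

```text
time_s: 6.1
tcp_pos: [0.5098, -0.0187, 0.1233]
eef_rot: [179.7, 0.0, -97.1]
contact_force: [0.3, -0.2, -0.4]
gripper_width: 0.0832
```

```bash
python3 -c "
from plan import *
plan([.4899,-.1812,.085],[180,0,-97.05],step=.034,w=87.6)"
```

```text
t 6.1 pos [ 0.5098 -0.0187  0.1233] rpy [ 1.7972e+02  1.0000e-02 -9.7060e+01] F [ 0.3 -0.2 -0.4] w 83.2 | dtool mm [163.7  -0.4  38.3] rv [ 0.28  0.01 -0.01] rows 5
[[0.82, -0.0, 0.19], [0.01, 0.0, -0.0], 87.6]
[[0.82, -0.0, 0.19], [0.01, 0.0, -0.0], 87.6]
[[0.82, -0.0, 0.19], [0.01, 0.0, -0.0], 87.6]
[[0.82, -0.0, 0.19], [0.01, 0.0, -0.0], 87.6]
[[0.82, -0.0, 0.19], [0.01, 0.0, -0.0], 87.6]
```

Request:
apply_moves --targets '[[[0.8, 0, 0.1], [0, 0, 0], 87.6], [[0.8, 0, 0.2], [0, 0, 0], 87.6], [[0.8, 0, 0.2], [0, 0, 0], 87.6], [[0.8, 0, 0.2], [0, 0, 0], 87.6], [[0.6, 0, 0.2], [0, 0, 0], 87.6]]'

```text
time_s: 6.6
tcp_pos: [0.4963, -0.1712, 0.0971]
eef_rot: [-179.3, 0.2, -96.6]
contact_force: [0.0, 0.3, -0.1]
gripper_width: 0.0876
```

```bash
python3 -c "
from plan import *
plan([.4899,-.1812,.024],[180,0,-97.05],step=.02,w=87.6)
from plant import r; import cv2,numpy as np
c=r.capture('side'); cv2.imwrite('pics/side4.png',cv2.resize(c['img'][140:300,230:430],None,fx=3.5,fy=3.5)); np.savez('side4.npz',**c)
from h import *
hsv=cv2.cvtColor(c['img'],cv2.COLOR_BGR2HSV); m=((hsv[...,0]<8)|(hsv[...,0]>170))&(hsv[...,1]>110)&(hsv[...,2]>70); ys,xs=np.nonzero(m); k=(xs>270)&(xs<340)&(ys>220); print(xs[k],ys[k])
print('expected hook top',proj(c,np.array([.4868+.235*.1228,-.206+.235*.9924,.026])))
"
```

```text
t 6.6 pos [ 0.4963 -0.1712  0.0971] rpy [-179.33    0.24  -96.62] F [ 0.   0.3 -0.1] w 87.6 | dtool mm [11.   6.  72.9] rv [-0.67  0.24  0.43] rows 4
[[0.07, 0.04, 0.46], [-0.02, 0.01, 0.01], 87.6]
[[0.07, 0.04, 0.46], [-0.02, 0.01, 0.01], 87.6]
[[0.07, 0.03, 0.46], [-0.02, 0.01, 0.01], 87.6]
[[0.07, 0.03, 0.46], [-0.02, 0.01, 0.01], 87.6]
[329 295 296 295 296 297 295 296 297 295 296] [222 261 261 262 262 262 263 263 263 264 264]
expected hook top (np.float64(295.55638068845116), np.float64(262.8019732530096))
```

View pics/side4.png

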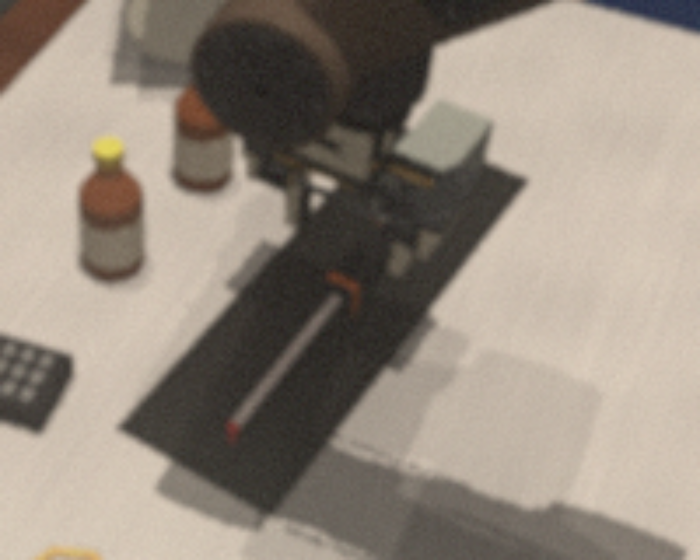

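The pole lies flat on the mat: front band at (345,285) in the crop, red hook at (232,432), which is full-frame (296,263) as predicted. The fingers straddle the grip, so I'll lower and close.

Request:
apply_moves --targets '[[[0.1, 0.05, 0.5], [0, 0, 0.05], 87.6], [[0.1, 0.05, 0.5], [0, 0, 0], 87.6], [[0.1, 0.05, 0.4], [0, 0, 0], 87.6], [[0, 0, 0.4], [0, 0, 0], 60], [[0, 0, 0], [0, 0, 0], 45]]'

```text
time_s: 7.15
tcp_pos: [0.4891, -0.1874, 0.026]
eef_rot: [-179.2, 0.2, -97.3]
contact_force: [-0.4, 0.2, 0.1]
gripper_width: 0.0767
```

```bash
python3 -c "
from plan import *
plan([.4899,-.1812,.024],[180,0,-97.05],step=.02,w=20)"
```

```text
t 7.15 pos [ 0.4891 -0.1874  0.026 ] rpy [-179.19    0.23  -97.34] F [-0.4  0.2  0.1] w 76.7 | dtool mm [-6.2  0.1  2. ] rv [-0.82  0.23 -0.29] rows 1
[[-0.16, 0.0, 0.05], [-0.1, 0.03, -0.04], 20]
```

Request:
apply_moves --targets '[[[-0.15, 0, 0.05], [-0.1, 0, 0], 20], [[0, 0, 0], [0, 0, 0], 20], [[0, 0, 0], [0, 0, 0], 20], [[0, 0, 0], [0, 0, 0], 20], [[0, 0, 0], [0, 0, 0], 20]]' --squeeze 45

```text
time_s: 7.65
tcp_pos: [0.4925, -0.1805, 0.0279]
eef_rot: [-179.8, 0.2, -97.3]
contact_force: [-0.2, -0.4, -0.4]
gripper_width: 0.0373
```

Request:
apply_moves --targets '[[[0, 0, 0], [0, 0, 0], 20], [[0, 0, 0], [0, 0, 0], 20], [[0, 0, 0], [0, 0, 0], 20]]'

```text
time_s: 7.95
tcp_pos: [0.4923, -0.1804, 0.0282]
eef_rot: [-179.8, 0.3, -97.3]
contact_force: [1.5, 0.1, -0.5]
gripper_width: 0.0297
```

Request:
apply_moves --targets '[[[0, 0, -0.2], [0, 0, 0], 20], [[0, 0, -0.5], [0, 0, 0], 20], [[0, 0, -0.7], [0, 0, 0], 20], [[0, 0, -0.7], [0, 0, 0], 20], [[0, 0, -0.7], [0, 0, 0], 20]]'

```text
time_s: 8.45
tcp_pos: [0.4872, -0.1808, 0.1403]
eef_rot: [179.5, 0.2, -97.4]
contact_force: [1.1, 0.4, -3.1]
gripper_width: 0.0297
```

```bash
python3 -c "
from plan import *
plan([.50,-.18,.31],[180,0,-97.05],step=.03,w=20)
from plant import r; import cv2,numpy as np
for n in ('side','top'):
  c=r.capture(n); cv2.imwrite(f'pics/{n}5.png',c['img']); np.savez(f'{n}5.npz',**c)
"
```

```text
t 8.45 pos [ 0.4872 -0.1808  0.1403] rpy [179.5    0.21 -97.35] F [ 1.1  0.4 -3.1] w 29.7 | dtool mm [  -3.   -11.1 -169.8] rv [ 0.5   0.21 -0.3 ] rows 6
[[-0.01, -0.05, -0.71], [0.01, 0.0, -0.01], 20]
[[-0.01, -0.05, -0.71], [0.01, 0.0, -0.01], 20]
[[-0.01, -0.05, -0.71], [0.01, 0.0, -0.01], 20]
[[-0.01, -0.05, -0.71], [0.01, 0.0, -0.01], 20]
[[-0.01, -0.05, -0.71], [0.01, 0.0, -0.01], 20]
```

View pics/side5.png

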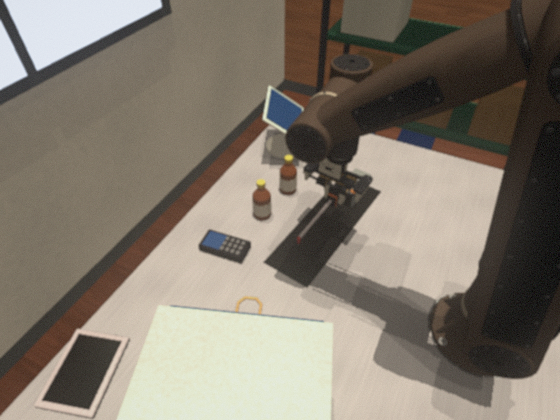

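View pics/top5.png

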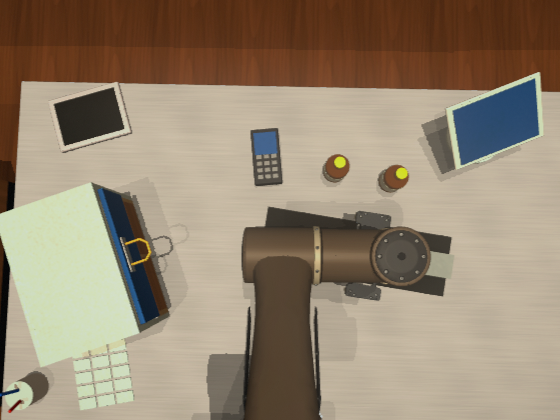

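```bash
python3 - <<'E'
from h import *; from plan import rot
c=load("side5.npz"); R=rot([179.5,.21,-97.35]).as_matrix(); p=np.array([.4872,-.1808,.1403])
hook=p+R@np.array([-.209,0,.002]); tip=p+R@np.array([-.209,0,.024])
print(hook,proj(c,hook),proj(c,tip))
hsv=cv2.cvtColor(c['img'],cv2.COLOR_BGR2HSV); m=((hsv[...,0]<8)|(hsv[...,0]>170))&(hsv[...,1]>110)&(hsv[...,2]>70); ys,xs=np.nonzero(m); k=(xs>280)&(xs<320)&(ys>220)&(ys<260); print(xs[k],ys[k])
cv2.imwrite("pics/hook5.png",cv2.resize(c['img'][190:260,270:370],None,fx=7,fy=7,interpolation=cv2.INTER_CUBIC))
cv2.imwrite("pics/eyeside5.png",cv2.resize(c['img'][280:340,210:290],None,fx=8,fy=8,interpolation=cv2.INTER_CUBIC))
E
```

```text
[0.51392085 0.0264908  0.13906611] (np.float64(297.36415688875957), np.float64(238.59050571224384)) (np.float64(297.1628463272741), np.float64(243.63726610564976))
[297 298 299 297 298 299 297 298 299 300 298 299 298 299 298 299] [237 237 237 238 238 238 239 239 239 239 240 240 241 241 242 242]
```

View pics/hook5.png

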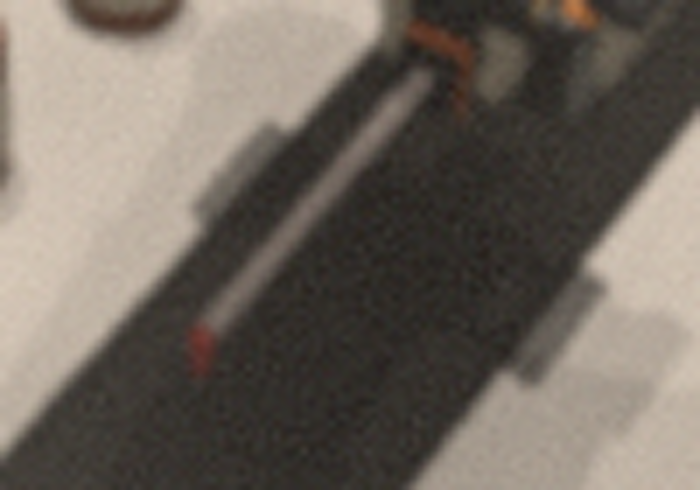

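View pics/eyeside5.png

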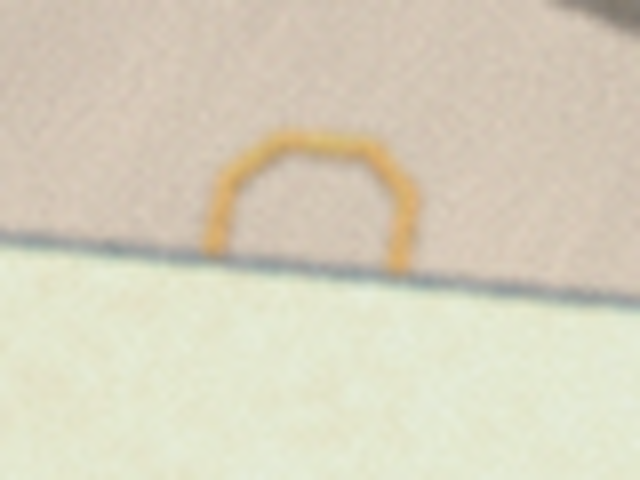

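The red hook sits within about 1 px of the prediction: rows 237–242 at column 298. In the side view the eye's outer bar centre is at about (250.7,297.9). I'll zoom the top view of the eye and triangulate.

```bash
python3 - <<'E'
from h import *
t=load("top5.npz"); cv2.imwrite("pics/eyetop5.png",cv2.resize(t['img'][225:285,105:175],None,fx=10,fy=10,interpolation=cv2.INTER_CUBIC))
E
```

```text
(no output)
```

View pics/eyetop5.png

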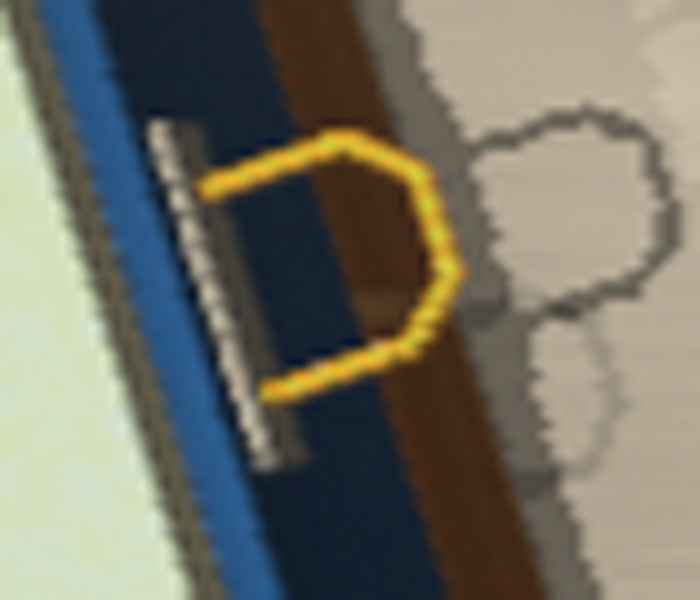

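```bash
cat >> h.py <<'E'
def tri(c1,p1,c2,p2):
    o1,d1=ray(c1,*p1); o2,d2=ray(c2,*p2)
    s=np.linalg.lstsq(np.stack([d1,-d2],1),o2-o1,rcond=None)[0]
    a=o1+s[0]*d1; b=o2+s[1]*d2; return (a+b)/2, np.linalg.norm(a-b)
E
python3 - <<'E'
from h import *
t=load("top5.npz"); s=load("side5.npz")
B,g=tri(t,(148.4,246.8),s,(250.3,297.4)); print("bar",B,g)
C=np.array([.4755,.3694]); n=np.array([.3515,-.9362]); e=np.array([.9362,.3515])
q=B[:2]-C; print("out",q@n,"lat",q@e,"h over hinge",B[2]-.14)
A=onz(t,127.9,253.5,.255)[:2]-C; print("leg base out/lat",A@n,A@e)
for th in (0,.05,.1): print(th, .062*np.cos(th)+.115*np.sin(th), .115*np.cos(th)-.062*np.sin(th))
E
```

```text
bar [0.4954181  0.31008998 0.25882828] 0.002218359900026298
out 0.06252725529863176 lat -0.0022001444749327084 h over hinge 0.1188282835848174
leg base out/lat 0.01364706637397468 0.0002235953331350239
0 0.062 0.115
0.05 0.06767012061061592 0.11175757145063907
0.1 0.07317110116162284 0.10823580717486964
```

Request:
apply_moves --targets '[[[0, 0, -0.8], [0, 0, 0], 20], [[0, 0, -0.9], [0, 0, 0], 20], [[0, 0, -0.9], [0, 0, 0], 20], [[0, 0, -0.9], [0, 0, 0], 20], [[0, 0, -0.6], [0, 0, 0], 20]]'

```text
time_s: 9.05
tcp_pos: [0.4853, -0.1812, 0.308]
eef_rot: [179.3, 0.3, -97.4]
contact_force: [-0.3, -0.2, -2.9]
gripper_width: 0.0296
```

```bash
python3 -c "
from plan import *
plan([.584,.078,.308],[180,0,-69.4],step=.036,w=20,n=9)"
```

```text
t 9.05 pos [ 0.4853 -0.1812  0.308 ] rpy [179.28   0.29 -97.43] F [-0.3 -0.2 -2.9] w 29.6 | dtool mm [-269.8  -64.4    0.6] rv [  0.63   0.46 -28.02] rows 8
[[-0.84, -0.2, 0.0], [0.01, 0.01, -0.44], 20]
[[-0.83, -0.25, 0.0], [0.01, 0.01, -0.44], 20]
[[-0.81, -0.3, 0.0], [0.01, 0.01, -0.44], 20]
[[-0.79, -0.35, 0.0], [0.01, 0.01, -0.44], 20]
[[-0.77, -0.4, 0.0], [0.01, 0.01, -0.44], 20]
[[-0.74, -0.45, 0.0], [0.01, 0.01, -0.44], 20]
[[-0.71, -0.49, -0.0], [0.01, 0.01, -0.44], 20]
[[-0.68, -0.53, -0.0], [0.01, 0.01, -0.44], 20]
```

Request:
apply_moves --targets '[[[-0.8, -0.2, 0], [0, 0, -0.5], 20], [[-0.8, -0.3, 0], [0, 0, -0.5], 20], [[-0.8, -0.3, 0], [0, 0, -0.5], 20], [[-0.8, -0.3, 0], [0, 0, -0.5], 20], [[-0.7, -0.4, 0], [0, 0, -0.4], 20]]'

```text
time_s: 9.55
tcp_pos: [0.5434, -0.0224, 0.3115]
eef_rot: [179.6, 0.5, -78.0]
contact_force: [0.3, -0.2, -2.6]
gripper_width: 0.0297
```

```bash
python3 -c "
from plan import *
plan([.584,.078,.308],[180,0,-69.4],step=.036,w=20,n=9)"
```

```text
t 9.55 pos [ 0.5434 -0.0224  0.3115] rpy [179.64   0.51 -77.96] F [ 0.3 -0.2 -2.6] w 29.7 | dtool mm [-89.7 -60.7   3.9] rv [ 0.33  0.53 -8.55] rows 3
[[-0.75, -0.51, 0.03], [0.01, 0.02, -0.36], 20]
[[-0.72, -0.54, 0.03], [0.01, 0.02, -0.36], 20]
[[-0.69, -0.58, 0.03], [0.01, 0.02, -0.36], 20]
```

Request:
apply_moves --targets '[[[-0.7, -0.5, 0], [0, 0, -0.4], 20], [[-0.7, -0.5, 0], [0, 0, -0.4], 20], [[-0.5, -0.4, 0], [0, 0, -0.3], 20], [[-0.1, -0.1, 0], [0, 0, 0], 20]]'

```text
time_s: 9.95
tcp_pos: [0.5794, 0.0774, 0.3082]
eef_rot: [179.4, 0.7, -68.6]
contact_force: [-1.0, -0.1, -3.1]
gripper_width: 0.0298
```

```bash
cat > look.py <<'E'
import sys
from h import *; from plan import rot
from plant import r
def look(tag,box=(180,340,200,320),f=5):
    for n in ("side","top"):
        c=r.capture(n); np.savez(f"{n}{tag}.npz",**c); cv2.imwrite(f"pics/{n}{tag}.png",c["img"])
    s=r.get_state(); R=rot(s["eef_rot"]).as_matrix(); p=s["tcp_pos"]
    hook=p+R@[-.209,0,.002]; tip=p+R@[-.209,0,.024]
    C=np.array([.4755,.3694]); n=np.array([.3515,-.9362]); e=np.array([.9362,.3515])
    print("hook",hook.round(4),"out",((hook[:2]-C)@n).round(4),"lat",((hook[:2]-C)@e).round(4))
    for nm in ("side","top"):
        c=load(f"{nm}{tag}.npz"); print(nm,"hook px",np.round(proj(c,hook),1),"tip px",np.round(proj(c,tip),1))
        hsv=cv2.cvtColor(c['img'],cv2.COLOR_BGR2HSV); m=((hsv[...,0]<7)|(hsv[...,0]>170))&(hsv[...,1]>120)&(hsv[...,2]>70)
        u,v=map(int,proj(c,hook)); ys,xs=np.nonzero(m); k=(abs(xs-u)<14)&(abs(ys-v)<14)
        if k.sum(): print("  red",xs[k].mean().round(1),ys[k].mean().round(1),"x",xs[k].min(),xs[k].max(),"y",ys[k].min(),ys[k].max())
        a=max(u-45,0); b=max(v-35,0)
        cv2.imwrite(f"pics/z_{nm}{tag}.png",cv2.resize(c["img"][b:b+70,a:a+90],None,fx=8,fy=8,interpolation=cv2.INTER_CUBIC))
E
python3 -c "
from plan import *
plan([.563,.134,.306],[180,0,-69.4],step=.025,w=20,n=9)
from look import look; look('6')"
```

```text
t 9.95 pos [0.5794 0.0774 0.3082] rpy [179.4    0.67 -68.56] F [-1.  -0.1 -3.1] w 29.8 | dtool mm [-58.7  -5.4   2.9] rv [0.61 0.67 0.84] rows 3
[[-0.49, -0.05, 0.02], [0.03, 0.03, 0.04], 20]
[[-0.49, -0.04, 0.02], [0.03, 0.03, 0.04], 20]
[[-0.49, -0.04, 0.02], [0.03, 0.03, 0.04], 20]
hook [0.503  0.2706 0.3088] out 0.1022 lat -0.009
side hook px [254.8 268.4] tip px [255.3 274.6]
  red 255.1 268.4 x 254 256 y 267 271
top hook px [161.2 243.9] tip px [163.5 244.2]
```

View pics/z_side6.png

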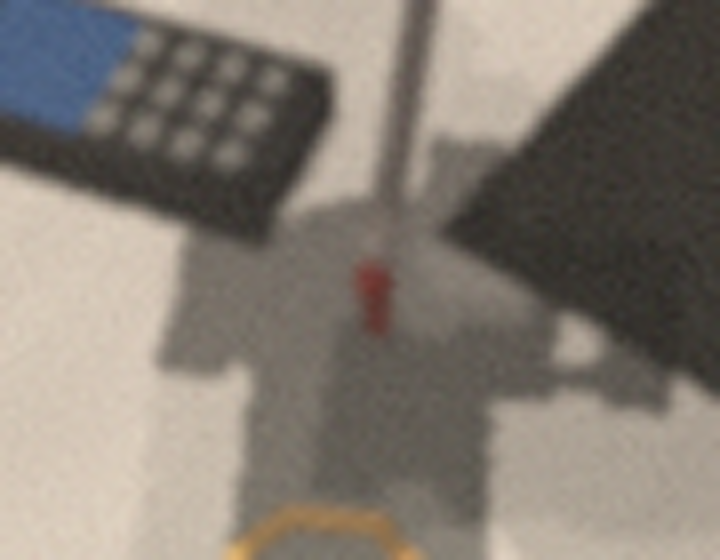

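View pics/z_top6.png

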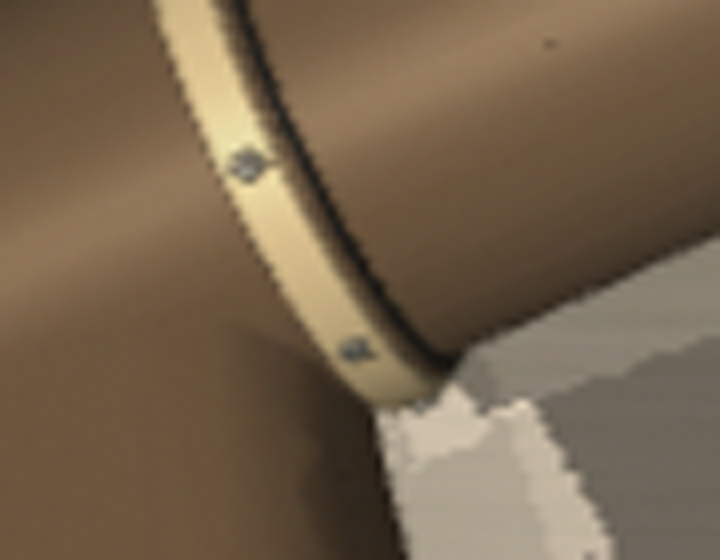

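The hook sits where the model says: side view red at (255,268) in the full frame, eye bar below it. The arm hides the top view, so I'll check its height relative to the locker.

```bash
python3 - <<'E'
from h import *
for n in ("top3","top6"):
    t=load(n+".npz"); P=cloud(t)
    C=np.array([.4755,.3694]); nn=np.array([.3515,-.9362]); e=np.array([.9362,.3515])
    print(n)
    for u,v in [(180,280),(200,270),(230,260),(260,250),(298,243),(100,260),(120,240),(140,240),(160,230),(180,225),(200,220),(220,215)]:
        p=P[v,u]; print((u,v),p.round(3),"out",((p[:2]-C)@nn).round(3),"lat",((p[:2]-C)@e).round(3))
E
```

```text
top3
(180, 280) [0.435 0.202 0.44 ] out 0.143 lat -0.096
(200, 270) [0.455 0.165 0.44 ] out 0.184 lat -0.091
(230, 260) [0.475 0.111 0.434] out 0.242 lat -0.092
(260, 250) [0.495 0.055 0.435] out 0.301 lat -0.093
(298, 243) [ 0.509 -0.016  0.45 ] out 0.373 lat -0.104
(100, 260) [0.466 0.403 0.3  ] out -0.035 lat 0.003
(120, 240) [0.51  0.37  0.272] out 0.011 lat 0.032
(140, 240) [0.511 0.33  0.259] out 0.049 lat 0.019
(160, 230) [ 0.544  0.348 -0.002] out 0.044 lat 0.056
(180, 225) [0.558 0.294 0.001] out 0.1 lat 0.051
(200, 220) [0.573 0.24  0.002] out 0.156 lat 0.046
(220, 215) [0.587 0.185 0.007] out 0.212 lat 0.04
top6
(180, 280) [0.41  0.288 0.002] out 0.053 lat -0.09
(200, 270) [ 0.438  0.236 -0.002] out 0.112 lat -0.082
(230, 260) [ 0.467  0.155 -0.002] out 0.197 lat -0.083
(260, 250) [0.495 0.056 0.401] out 0.3 lat -0.092
(298, 243) [ 0.517 -0.027  0.003] out 0.386 lat -0.1
(100, 260) [0.475 0.258 0.716] out 0.105 lat -0.039
(120, 240) [0.503 0.231 0.719] out 0.14 lat -0.023
(140, 240) [0.504 0.204 0.717] out 0.165 lat -0.032
(160, 230) [0.518 0.178 0.713] out 0.194 lat -0.027
(180, 225) [0.525 0.151 0.713] out 0.222 lat -0.03
(200, 220) [0.533 0.126 0.705] out 0.248 lat -0.032
(220, 215) [0.541 0.098 0.706] out 0.277 lat -0.034
```

View pics/top6.png

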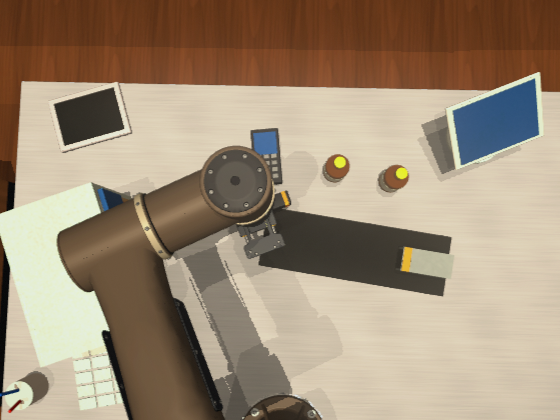

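View pics/side6.png

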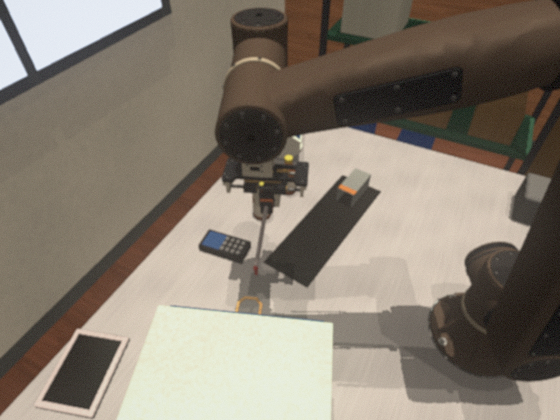

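The arm's underside stays about 0.3 m above the TCP, which clears the locker throughout. Next I'll move over the eye.

Request:
apply_moves --targets '[[[-0.5, -0.1, 0], [0.05, 0.05, 0.05], 20], [[-0.5, -0.1, 0], [0.05, 0, 0.05], 20], [[-0.4, 0, 0], [0, 0, 0], 20], [[0, 0, 0], [0, 0, 0], 20]]'

```text
time_s: 10.45
tcp_pos: [0.5642, 0.1278, 0.3074]
eef_rot: [180.0, 0.2, -70.0]
contact_force: [0.1, -1.0, -2.6]
gripper_width: 0.0295
```

```bash
python3 -c "
from plan import *
plan([.563,.134,.27],[180,0,-69.4],step=.015,w=20,n=9)
from look import look; look('7')"
```

```text
t 10.45 pos [0.5642 0.1278 0.3074] rpy [179.98   0.22 -69.95] F [ 0.1 -1.  -2.6] w 29.5 | dtool mm [-6.1 -1.  37.4] rv [ 0.02  0.22 -0.55] rows 3
[[-0.05, -0.01, 0.31], [0.0, 0.01, -0.02], 20]
[[-0.05, -0.01, 0.31], [0.0, 0.01, -0.02], 20]
[[-0.05, -0.01, 0.31], [0.0, 0.01, -0.02], 20]
hook [0.4931 0.3231 0.3062] out 0.0495 lat 0.0002
side hook px [246.2 290.2] tip px [246.8 296.1]
  red 247.2 289.4 x 246 249 y 288 291
top hook px [136.7 248. ] tip px [139.5 248.1]
```

View pics/z_side7.png

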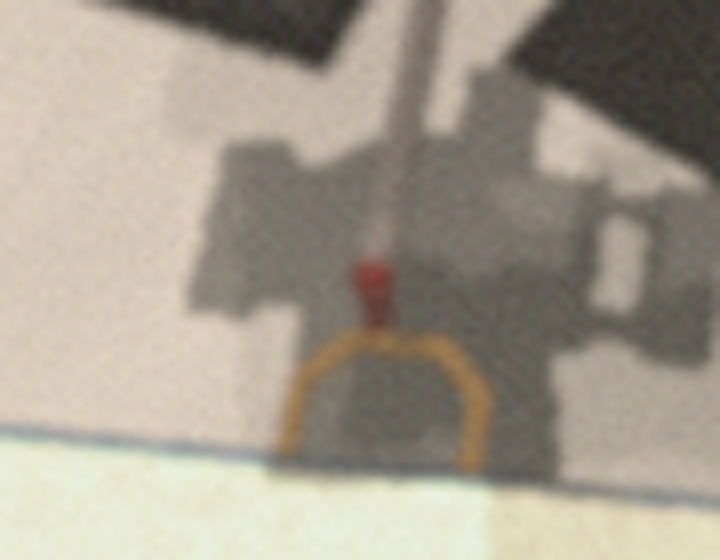

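Side view: the pin at (247,290) is over the front part of the eye, its bar at row about 297. It needs about 8 mm more inward and then lowering.

Request:
apply_moves --targets '[[[-0.2, 0, 0], [0, 0, -0.05], 20], [[-0.1, 0, 0.2], [0, 0, 0], 20], [[0, 0, 0.3], [0, 0, 0], 20], [[0, 0, 0.3], [0, 0, 0], 20], [[0, 0, 0], [0, 0, 0], 20]]'

```text
time_s: 11.05
tcp_pos: [0.5598, 0.1361, 0.2722]
eef_rot: [179.9, 0.2, -69.8]
contact_force: [-0.1, -0.3, -2.8]
gripper_width: 0.0297
```

```bash
python3 -c "
from plan import *
plan([.563,.134,.269],[180,0,-69.4],step=.015,w=20,n=9)
from look import look; look('8')"
```

```text
t 11.05 pos [0.5598 0.1361 0.2722] rpy [179.93   0.2  -69.75] F [-0.1 -0.3 -2.8] w 29.7 | dtool mm [ 3.  -2.3  3.1] rv [ 0.07  0.2  -0.35] rows 1
[[0.08, -0.06, 0.08], [0.01, 0.03, -0.04], 20]
hook [0.4883 0.3323 0.2727] out 0.0392 lat -0.001
side hook px [247.  303.6] tip px [247.6 309.1]
  red 248.2 303.2 x 247 249 y 302 304
top hook px [136.7 250.2] tip px [139.5 250.2]
```

View pics/z_side8.png

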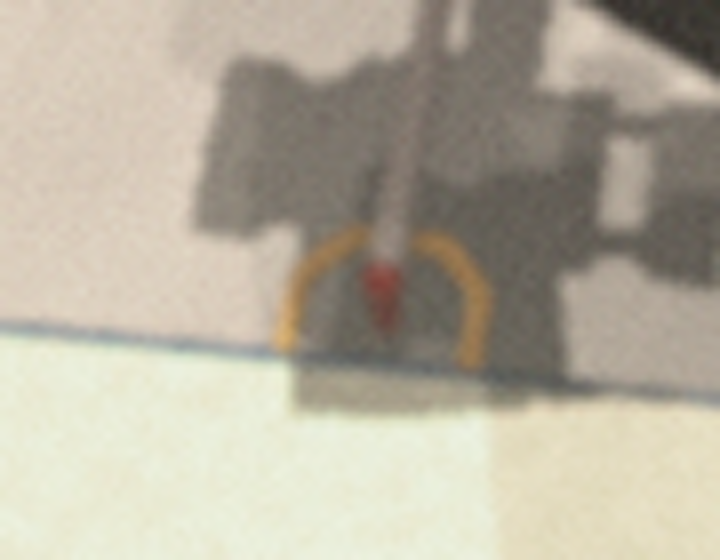

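Side view: the rod crosses over the bar at about (249,298) and the red pin sits inside the loop at (248,303). I'll lower slightly, tighten the grip, take up the slack, and plan the arc.

```bash
cat > arc.py <<'E'
from plan import *
C=np.array([.4755,.3694,.14]); n=np.array([.3515,-.9362,0]); up=np.array([0,0,1.])
C=C-0.001*np.array([.9362,.3515,0])
def wp(th,al=None,gap=8.,gx=7.,L=.209,dz=.002):
    al=np.radians(np.clip((th-.2)/1.0,0,1)*17 if al is None else al)
    bar=C+n*(.062*np.cos(th)+.115*np.sin(th))+up*(.115*np.cos(th)-.062*np.sin(th)+.001)
    px=-n*np.cos(al)+up*np.sin(al); pz=n*np.sin(al)+up*np.cos(al)
    hook=bar+px*gx/1000+pz*gap/1000
    R=rot([180,0,-69.42])*Ro.from_rotvec([0,-al,0])
    tcp=hook-R.apply([-L,0,dz])
    return tcp,R.as_euler("xyz",degrees=True),hook
if __name__=="__main__":
    for th in np.arange(0,1.25,.1):
        a,b,h=wp(th); print(round(th,1),a.round(4),b.round(1),"hook",h.round(4))
E
python3 arc.py
python3 -c "
from arc import *
a,b,h=wp(0,gap=10,gx=9); plan(a,b,step=.01,w=20)"
```

```text
0.0 [0.5674 0.1219 0.266 ] [180.    0.  -69.4] hook [0.4939 0.3176 0.264 ]
0.1 [0.5713 0.1114 0.2592] [180.    0.  -69.4] hook [0.4978 0.3071 0.2572]
0.2 [0.575  0.1017 0.2514] [180.    0.  -69.4] hook [0.5015 0.2973 0.2494]
0.3 [0.5784 0.0925 0.2365] [180.    1.7 -69.4] hook [0.505  0.2881 0.2407]
0.4 [0.5815 0.0843 0.2208] [180.    3.4 -69.4] hook [0.5081 0.2798 0.2312]
0.5 [0.5841 0.0773 0.2042] [180.    5.1 -69.4] hook [0.5109 0.2724 0.2208]
0.6 [0.5863 0.0715 0.1869] [180.    6.8 -69.4] hook [0.5133 0.266  0.2097]
0.7 [0.588  0.0669 0.169 ] [180.    8.5 -69.4] hook [0.5153 0.2607 0.198 ]
0.8 [0.5893 0.0636 0.1507] [180.   10.2 -69.4] hook [0.5168 0.2565 0.1858]
0.9 [0.59   0.0617 0.1321] [180.   11.9 -69.4] hook [0.5179 0.2535 0.1732]
1.0 [0.5902 0.0611 0.1132] [180.   13.6 -69.4] hook [0.5186 0.2517 0.1604]
1.1 [0.5899 0.0619 0.0943] [180.   15.3 -69.4] hook [0.5188 0.2511 0.1475]
1.2 [0.5891 0.0641 0.0754] [180.   17.  -69.4] hook [0.5186 0.2517 0.1346]
t 11.15 pos [0.5607 0.1363 0.2741] rpy [-179.94    0.18  -69.73] F [ 0.3  0.5 -2.5] w 29.8 | dtool mm [13.8 -1.3  6. ] rv [-0.06  0.18 -0.31] rows 2
[[0.17, -0.02, 0.08], [-0.0, 0.01, -0.02], 20]
[[0.17, -0.02, 0.08], [-0.0, 0.01, -0.02], 20]
```

Request:
apply_moves --targets '[[[0, 0, 0.15], [0, 0, 0], 20], [[0.15, 0, 0.05], [0, 0, 0], 20], [[0.15, 0, 0], [0, 0, 0], 20], [[0.1, 0, 0], [0, 0, 0], 20]]' --squeeze 60

```text
time_s: 11.55
tcp_pos: [0.5671, 0.1208, 0.2661]
eef_rot: [-179.9, 0.2, -69.7]
contact_force: [-0.7, 4.0, -4.9]
gripper_width: 0.0294
```

```bash
python3 -c "
from arc import *
from look import look; look('9')
a,b,h=wp(0.2,gap=9); plan(a,b,step=.012,w=20)"
```

```text
hook [0.4948 0.3167 0.2649] out 0.0561 lat -0.0005
side hook px [248.3 298.4] tip px [248.9 303.9]
  red 249.0 297.7 x 248 250 y 297 299
top hook px [144.9 247.5] tip px [147.4 247.5]
t 11.65 pos [0.5672 0.1207 0.2662] rpy [-179.85    0.18  -69.72] F [-0.8  1.1 -2.7] w 29.5 | dtool mm [20.6 -0.6 13.7] rv [-0.15  0.18 -0.3 ] rows 2
[[0.26, -0.01, 0.17], [-0.01, 0.01, -0.02], 20]
[[0.26, -0.01, 0.17], [-0.01, 0.01, -0.02], 20]
```

View pics/z_side9.png

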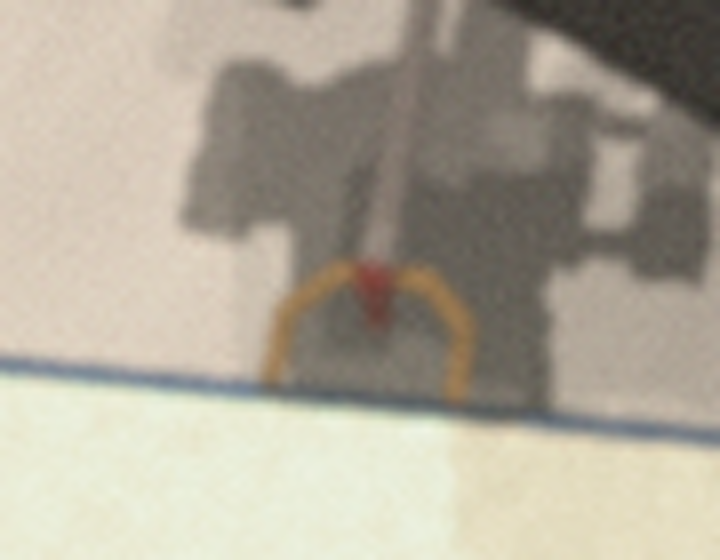

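The hook has caught the bar: the red pin is just inside it at (249,298), with a 4 N reaction. Now I'll swing along the arc.

Request:
apply_moves --targets '[[[0.25, 0, 0.15], [0, 0, 0], 20], [[0.25, 0, 0.2], [0, 0, 0], 20], [[0.25, 0, 0.3], [0, -0.1, 0], 20]]'

```text
time_s: 11.95
tcp_pos: [0.5783, 0.0931, 0.2406]
eef_rot: [-179.7, 1.1, -69.6]
contact_force: [-1.4, 2.5, -2.9]
gripper_width: 0.0295
```

```bash
python3 -c "
from arc import *
from look import look; look('10')
a,b,h=wp(0.5,gap=8.5); plan(a,b,step=.012,w=20)"
```

```text
hook [0.5051 0.2876 0.2405] out 0.087 lat -0.001
side hook px [251.5 292.1] tip px [252.  297.6]
  red 252.1 290.9 x 251 253 y 290 292
top hook px [160.8 243.2] tip px [162.9 243.4]
t 12.05 pos [0.5776 0.0916 0.2386] rpy [-179.91    1.06  -69.72] F [-0.5 -0.1 -2.7] w 29.4 | dtool mm [16.3 -1.1 33.7] rv [-0.11 -4.04 -0.3 ] rows 3
[[0.14, -0.01, 0.28], [-0.0, -0.17, -0.01], 20]
[[0.14, -0.01, 0.28], [-0.0, -0.17, -0.01], 20]
[[0.15, -0.01, 0.27], [-0.0, -0.17, -0.01], 20]
```

View pics/z_side10.png

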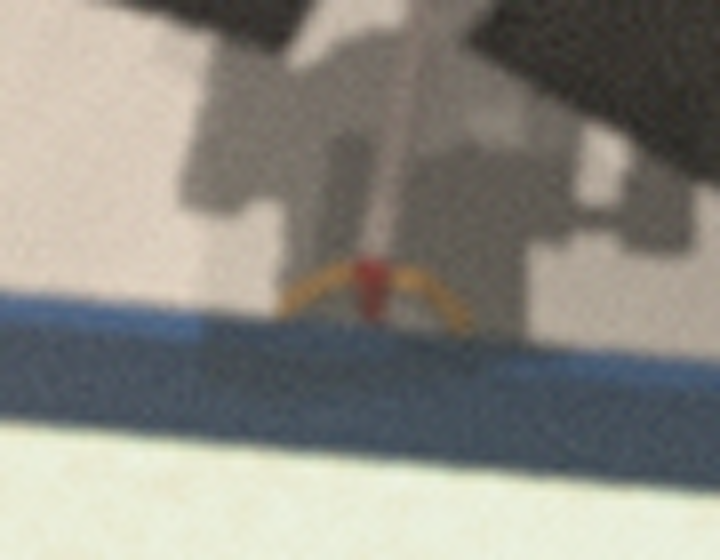

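The hatch follows: its blue inner face is now visible below the eye, and the pin is still in the loop at (252,291). I'll continue.

Request:
apply_moves --targets '[[[0.2, 0, 0.3], [0, -0.2, 0], 20], [[0.2, 0, 0.3], [0, -0.2, 0], 20], [[0.2, 0, 0.3], [0, -0.2, 0], 20], [[0.1, 0, 0.35], [0, -0.2, 0], 20]]'

```text
time_s: 12.45
tcp_pos: [0.5859, 0.0715, 0.186]
eef_rot: [-179.8, 7.8, -69.6]
contact_force: [-0.5, 0.4, -1.5]
gripper_width: 0.0299
```

```bash
python3 -c "
from arc import *
from look import look; look('11')
for th in (.5,.6,.8):
  a,b,h=wp(th,gap=8); plan(a,b,step=.012,w=20,n=4)"
```

```text
hook [0.5132 0.265  0.2108] out 0.111 lat -0.0014
side hook px [254.1 290.2] tip px [254.3 296.4]
top hook px [173.7 240.2] tip px [174.4 240.8]
t 12.55 pos [0.5849 0.0705 0.1844] rpy [179.96   7.82 -69.77] F [-2.3  2.9 -4.2] w 29.6 | dtool mm [ -9.3  -1.6 -18.7] rv [-0.    2.72 -0.34] rows 2
[[-0.12, -0.02, -0.23], [-0.0, 0.17, -0.02], 20]
[[-0.11, -0.02, -0.24], [-0.0, 0.17, -0.02], 20]
t 12.55 pos [0.5849 0.0705 0.1844] rpy [179.96   7.82 -69.77] F [-2.3  2.9 -4.2] w 29.6 | dtool mm [-0.8 -1.6 -2.5] rv [-0.01  1.02 -0.34] rows 1
[[-0.02, -0.04, -0.06], [-0.0, 0.13, -0.04], 20]
t 12.55 pos [0.5849 0.0705 0.1844] rpy [179.96   7.82 -69.77] F [-2.3  2.9 -4.2] w 29.6 | dtool mm [12.4 -1.7 32.3] rv [-0.02 -2.38 -0.34] rows 3
[[0.1, -0.01, 0.27], [-0.0, -0.1, -0.01], 20]
[[0.11, -0.01, 0.27], [-0.0, -0.1, -0.01], 20]
[[0.11, -0.01, 0.27], [-0.0, -0.1, -0.01], 20]
```

View pics/z_side11.png

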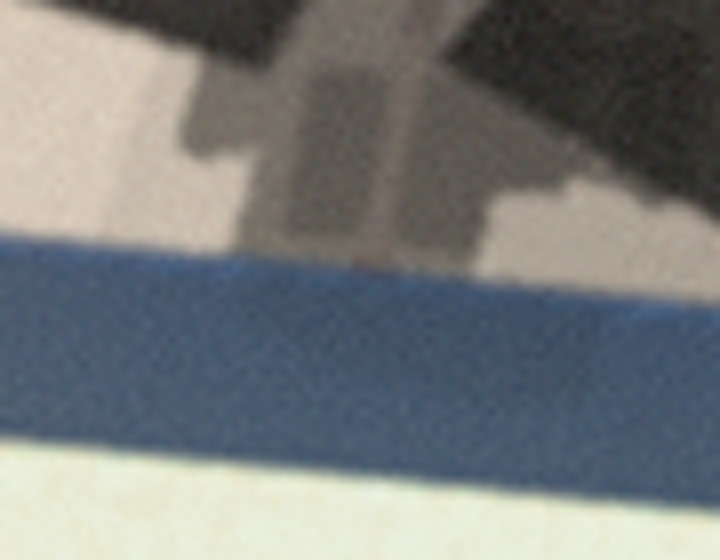

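```bash
cat > ang.py <<'E'
from h import *
def hatch(tag):
    c=load(f"side{tag}.npz"); hsv=cv2.cvtColor(c["img"],cv2.COLOR_BGR2HSV); P=cloud(c)
    C=np.array([.4755,.3694,.14]); n=np.array([.3515,-.9362,0]); e=np.array([.9362,.3515,0])
    q=P-C; o=q@n; l=q@e; h=q[...,2]
    m=(hsv[...,0]>95)&(hsv[...,0]<125)&(hsv[...,1]>70)&(c["z_map"]>0)&(abs(l)<.15)&(o>-.02)&(o<.17)&(h>0)&(h<.16)
    O,H=o[m],h[m]
    if len(O)<50: print("few",len(O)); return
    d=cv2.fitLine(np.stack([O,H],1).astype(np.float32),cv2.DIST_HUBER,0,.001,.001).ravel()
    a=np.arctan2(abs(d[0]),abs(d[1])); print("hatch angle slope",round(float(a),3),"px",len(O),"median ratio",np.median(np.arctan2(O,H)).round(3),"max r",np.percentile(np.hypot(O,H),98).round(3))
E
python3 -c "
from ang import *
for t in ('9','10','11'): hatch(t)"
```

```text
few 0
hatch angle slope 0.462 px 340 median ratio 0.334 max r 0.145
hatch angle slope 0.631 px 3168 median ratio 0.634 max r 0.143
```

Request:
apply_moves --targets '[[[0.1, 0, 0.3], [0, -0.15, 0], 20], [[0.1, 0, 0.3], [0, -0.15, 0], 20], [[0.1, 0, 0.3], [0, -0.1, 0], 20]]'

```text
time_s: 12.85
tcp_pos: [0.5893, 0.0649, 0.1506]
eef_rot: [-179.7, 10.8, -69.6]
contact_force: [-1.4, 0.8, -3.0]
gripper_width: 0.0298
```

```bash
python3 -c "
from arc import *
from look import look; look('12')
from ang import hatch; hatch('12')
for th in (.8,1.0):
  a,b,h=wp(th,gap=8); plan(a,b,step=.012,w=20,n=4)"
```

```text
hook [0.5171 0.2572 0.186 ] out 0.1196 lat -0.0005
side hook px [254.8 292.8] tip px [254.9 299.2]
top hook px [179.2 238.8] tip px [179.4 239.6]
hatch angle slope 0.817 px 3516 median ratio 0.822 max r 0.141
t 12.95 pos [0.5883 0.0643 0.1487] rpy [-179.93   10.84  -69.72] F [-0.2 -0.6 -3.2] w 29.5 | dtool mm [ 0.6 -0.6 -2.2] rv [-0.12  0.64 -0.3 ] rows 1
[[0.02, -0.02, -0.06], [-0.02, 0.08, -0.04], 20]
t 12.95 pos [0.5883 0.0643 0.1487] rpy [-179.93   10.84  -69.72] F [-0.2 -0.6 -3.2] w 29.5 | dtool mm [10.3 -0.6 34.1] rv [-0.13 -2.76 -0.29] rows 3
[[0.09, -0.0, 0.28], [-0.01, -0.11, -0.01], 20]
[[0.09, -0.0, 0.28], [-0.01, -0.11, -0.01], 20]
[[0.1, -0.0, 0.28], [-0.01, -0.11, -0.01], 20]
```

View pics/z_side12.png

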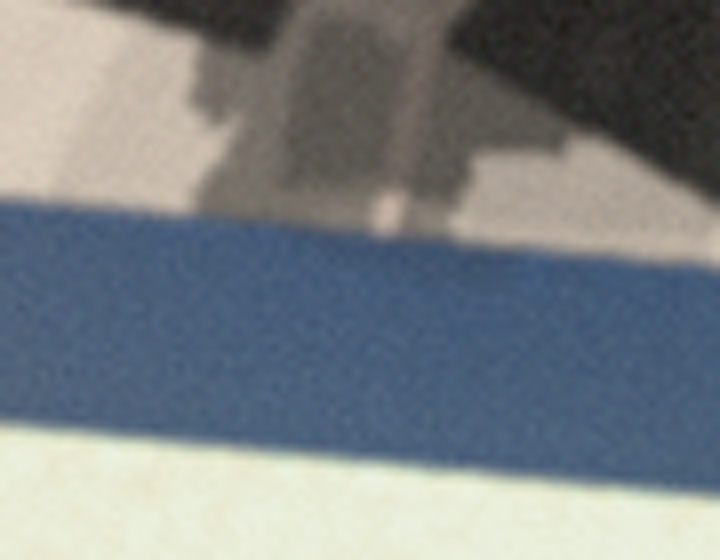

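The hatch is at 0.82 rad, matching the planned 0.80. The rod disappears under the hatch edge at (254,290), as expected. I'll continue.

Request:
apply_moves --targets '[[[0.1, 0, 0.3], [0, -0.1, 0], 20], [[0.1, 0, 0.3], [0, -0.1, 0], 20], [[0.1, 0, 0.3], [0, -0.1, 0], 20]]'

```text
time_s: 13.25
tcp_pos: [0.5911, 0.0618, 0.1118]
eef_rot: [-179.7, 13.3, -69.5]
contact_force: [-3.3, 7.7, -1.2]
gripper_width: 0.0299
```

```bash
python3 -c "
from arc import *
from look import look; look('13')
from ang import hatch; hatch('13')
for th in (1.0,1.2):
  a,b,h=wp(th,gap=8); plan(a,b,step=.01,w=20,n=5)"
```

```text
hook [0.5194 0.2525 0.1562] out 0.1249 lat -0.0
side hook px [255.5 297.6] tip px [255.6 304.1]
top hook px [183.7 238.2] tip px [183.4 239.1]
hatch angle slope 1.054 px 3507 median ratio 1.053 max r 0.14
t 13.35 pos [0.5901 0.0614 0.1097] rpy [-179.87   13.39  -69.69] F [-2.5  7.2 -2.3] w 29.3 | dtool mm [-0.5  0.  -3.4] rv [-0.19 -0.21 -0.26] rows 1
[[-0.01, 0.0, -0.09], [-0.02, -0.03, -0.03], 20]
t 13.35 pos [0.5901 0.0614 0.1097] rpy [-179.87   13.39  -69.69] F [-2.5  7.2 -2.3] w 29.3 | dtool mm [ 5.1  0.1 34.1] rv [-0.2  -3.61 -0.25] rows 4
[[0.03, 0.0, 0.21], [-0.01, -0.11, -0.01], 20]
[[0.04, 0.0, 0.21], [-0.01, -0.11, -0.01], 20]
[[0.04, 0.0, 0.21], [-0.01, -0.11, -0.01], 20]
[[0.04, 0.0, 0.21], [-0.01, -0.11, -0.01], 20]
```

Request:
apply_moves --targets '[[[0, 0, 0.2], [0, -0.1, 0], 20], [[0, 0, 0.2], [0, -0.1, 0], 20], [[0, 0, 0.2], [0, -0.1, 0], 20]]'

```text
time_s: 13.65
tcp_pos: [0.5892, 0.0663, 0.0847]
eef_rot: [-179.8, 15.9, -69.7]
contact_force: [0.1, -0.4, -1.6]
gripper_width: 0.0293
```

```bash
python3 -c "
from arc import *
from look import look; look('14')
from ang import hatch; hatch('14')
for th in (1.2,):
  a,b,h=wp(th,gap=8); plan(a,b,step=.01,w=20,n=5)"
```

```text
hook [0.5185 0.2553 0.1389] out 0.1219 lat 0.0001
side hook px [255.6 302.4] tip px [255.6 309.1]
top hook px [183.9 238.8] tip px [183.2 239.8]
hatch angle slope 1.183 px 3355 median ratio 1.179 max r 0.14
t 13.75 pos [0.5882 0.0662 0.0836] rpy [-179.95   15.89  -69.75] F [-0.9 -0.2 -2.8] w 29.7 | dtool mm [ 4.4 -0.   7.3] rv [-0.14 -1.11 -0.32] rows 1
[[0.11, -0.0, 0.18], [-0.02, -0.14, -0.04], 20]
```

View pics/side14.png

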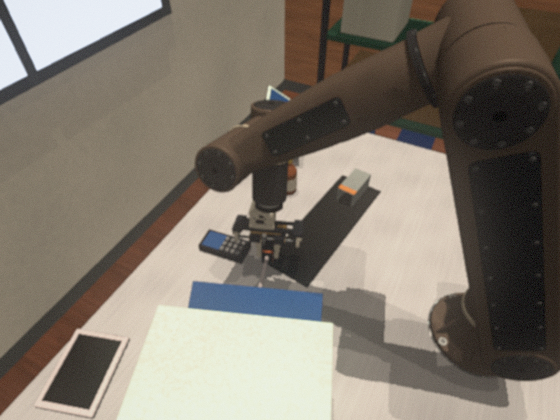

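The hatch is down at about 1.18 rad. After a small extra push, I'll unhook by lifting 25 mm along the pin axis and backing straight out.

Request:
apply_moves --targets '[[[0, 0, 0.1], [0, 0, 0], 20], [[-0.05, 0, -0.1], [0, 0, 0], 20], [[0, 0, -0.2], [0, 0, 0], 20], [[0, 0, -0.2], [0, 0, 0], 20], [[0, 0, -0.2], [0, 0, 0], 20]]'

```text
time_s: 14.25
tcp_pos: [0.5899, 0.0613, 0.1088]
eef_rot: [180.0, 15.8, -69.7]
contact_force: [0.3, 0.7, -2.1]
gripper_width: 0.0296
```

```bash
cat > gap.py <<'E'
from arc import *
def gap(th=1.18):
    from plant import r
    s=r.get_state(); R=rot(s["eef_rot"]); p=np.array(s["tcp_pos"]); hook=p+R.apply([-.209,0,.002])
    bar=C+n*(.062*np.cos(th)+.115*np.sin(th))+up*(.115*np.cos(th)-.062*np.sin(th)+.001)
    d=R.inv().apply(hook-bar)*1000; print("t",s["time_s"],"hook rel bar: along pole x",-d[0].round(1),"lat",d[1].round(1),"along pole z",-d[2].round(1),"tip over wire",(-d[2]-25).round(1),"F",np.array(s["contact_force"]).round(1),"tcp",p.round(4))
E
python3 -c "
from gap import gap
from look import look; look('15')
from ang import hatch; hatch('15'); gap()"
```

```text
hook [0.5209 0.2503 0.1648] out 0.1274 lat 0.0007
side hook px [255.2 294.7] tip px [255.2 301.5]
top hook px [183.9 237.5] tip px [183.3 238.5]
hatch angle slope 1.202 px 3333 median ratio 1.196 max r 0.14
t 14.35 hook rel bar: along pole x 12.6 lat -1.8 along pole z 35.2 tip over wire 10.2 F [ 0.5  0.9 -1.9] tcp [0.5909 0.0612 0.1098]
```

The hatch is fully down at 1.20 rad, and the pin tip is about 10 mm over the wire with no contact force. Backing out.

Request:
apply_moves --targets '[[[0.2, 0, 0], [0, 0, 0], 20], [[0.3, 0, 0], [0, 0, 0], 20], [[0.4, 0, 0], [0, 0, 0], 20], [[0.5, 0, 0], [0, 0, 0], 20]]'

```text
time_s: 14.75
tcp_pos: [0.6105, 0.009, 0.0945]
eef_rot: [-179.7, 15.8, -69.5]
contact_force: [0.2, -0.5, -3.5]
gripper_width: 0.0293
```

```bash
python3 -c "
from gap import gap
from look import look; look('16')
from ang import hatch; hatch('16'); gap()"
```

```text
hook [0.5405 0.1961 0.1482] out 0.1851 lat -0.0001
side hook px [259.3 278.6] tip px [259.3 285.3]
  red 260.0 280.1 x 259 261 y 278 284
top hook px [207.8 230.2] tip px [206.7 231.3]
hatch angle slope 1.2 px 3357 median ratio 1.196 max r 0.141
t 14.85 hook rel bar: along pole x -47.4 lat -1.3 along pole z 34.9 tip over wire 9.9 F [-1.3 -0.2 -2.7] tcp [0.6104 0.007  0.0932]
```

View pics/side16.png

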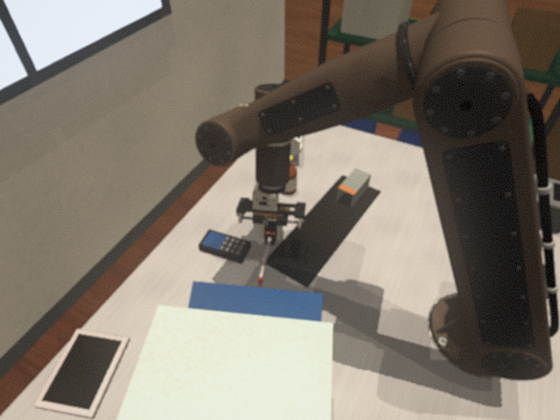

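Unhooked: the red tip at (260,280) is clear of the open hatch, which reads 1.20 rad. The pole hasn't slipped in the gripper. Next I'll raise, level, and carry it back over the mat.

```bash
python3 -c "
from plan import *
plan([.60,-.01,.21],[180,0,-75],step=.035,w=20,n=9)"
```

```text
t 14.85 pos [0.6104 0.007  0.0932] rpy [-179.86   15.81  -69.71] F [-1.3 -0.2 -2.7] w 29.7 | dtool mm [ -20.    15.4 -115.8] rv [ 0.59 15.8   5.24] rows 4
[[-0.12, 0.1, -0.72], [0.02, 0.49, 0.16], 20]
[[-0.07, 0.1, -0.73], [0.02, 0.49, 0.16], 20]
[[-0.02, 0.1, -0.73], [0.02, 0.49, 0.16], 20]
[[0.03, 0.09, -0.73], [0.02, 0.49, 0.16], 20]
```

Request:
apply_moves --targets '[[[0, 0.1, -0.7], [0, 0.3, 0], 20], [[0, 0.1, -0.8], [0, 0.5, 0], 20], [[0, 0.1, -0.8], [0, 0.5, 0.2], 20], [[0, 0.1, -0.8], [0, 0.5, 0.3], 20], [[0, 0.1, 0], [0, 0.2, 0.3], 20]]'

```text
time_s: 15.35
tcp_pos: [0.6, -0.0291, 0.2131]
eef_rot: [179.3, -0.7, -76.8]
contact_force: [0.7, -0.2, -2.9]
gripper_width: 0.0299
```

```bash
python3 -c "
from plan import *
plan([.495,-.160,.14],[180,0,-97.2],step=.035,w=20,n=9)"
```

```text
t 15.35 pos [ 0.6    -0.0291  0.2131] rpy [179.27  -0.73 -76.83] F [ 0.7 -0.2 -2.9] w 29.9 | dtool mm [102.6 131.1  76.1] rv [ 0.59 -0.85 20.37] rows 4
[[0.64, 0.82, 0.48], [0.02, -0.03, 0.64], 20]
[[0.71, 0.76, 0.47], [0.02, -0.03, 0.64], 20]
[[0.78, 0.7, 0.47], [0.02, -0.03, 0.64], 20]
[[0.84, 0.62, 0.46], [0.02, -0.03, 0.64], 20]
```

Request:
apply_moves --targets '[[[0.6, 0.8, 0.2], [0, 0, 0.7], 20], [[0.7, 0.8, 0.3], [0, 0, 0.7], 20], [[0.8, 0.7, 0.4], [0, 0, 0.6], 20], [[0.8, 0.5, 0.4], [0, 0, 0.6], 20], [[0, 0, 0], [0, 0, 0], 20]]'

```text
time_s: 15.85
tcp_pos: [0.4925, -0.1602, 0.1617]
eef_rot: [179.6, -0.9, -98.4]
contact_force: [1.2, 0.8, -3.3]
gripper_width: 0.0294
```

```bash
python3 -c "
from plan import *
plan([.495,-.160,.07],[180,0,-97.2],step=.025,w=20,n=9)
from look import look; look('17')"
```

```text
t 15.85 pos [ 0.4925 -0.1602  0.1617] rpy [179.57  -0.95 -98.42] F [ 1.2  0.8 -3.3] w 29.4 | dtool mm [-2.1 -3.1 91.7] rv [ 0.44 -0.94 -1.23] rows 4
[[-0.01, -0.02, 0.57], [0.01, -0.03, -0.04], 20]
[[-0.01, -0.02, 0.57], [0.01, -0.03, -0.04], 20]
[[-0.01, -0.02, 0.57], [0.01, -0.03, -0.04], 20]
[[-0.01, -0.02, 0.57], [0.01, -0.03, -0.04], 20]
hook [0.5259 0.0481 0.1582] out 0.3185 lat -0.0657
side hook px [290.2 238. ] tip px [290.2 243. ]
  red 292.4 238.8 x 292 293 y 238 240
top hook px [268.4 237.5] tip px [268.9 237.7]
```

View pics/side17.png

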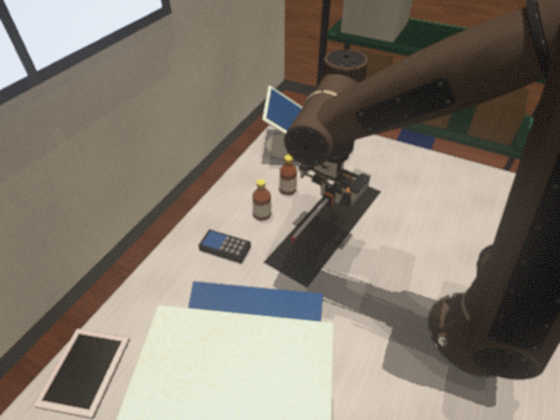

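The pole is over the mat (red tip (292,239)), the hatch is still down, and the bottles are unmoved. Lowering.

Request:
apply_moves --targets '[[[0, 0, 0.5], [0, -0.1, -0.1], 20], [[0, -0.05, 0.6], [0, -0.05, -0.05], 20], [[0, 0, 0.6], [0, 0, 0], 20], [[0, 0, 0.6], [0, 0, 0], 20], [[0, 0, 0.4], [0, 0, 0], 20]]'

```text
time_s: 16.45
tcp_pos: [0.5077, -0.158, 0.0571]
eef_rot: [-179.4, 0.3, -96.5]
contact_force: [-0.8, -0.2, -2.0]
gripper_width: 0.0298
```

```bash
python3 -c "
from plan import *
plan([.495,-.160,.0285],[180,0.2,-97.2],step=.005,w=20,n=9)"
```

```text
t 16.45 pos [ 0.5077 -0.158   0.0571] rpy [-179.44    0.35  -96.5 ] F [-0.8 -0.2 -2. ] w 29.8 | dtool mm [ 3.6 12.6 28.4] rv [-0.56  0.15  0.7 ] rows 6
[[0.02, 0.05, 0.12], [-0.01, 0.0, 0.01], 20]
[[0.02, 0.05, 0.12], [-0.01, 0.0, 0.01], 20]
[[0.02, 0.05, 0.12], [-0.01, 0.0, 0.01], 20]
[[0.02, 0.05, 0.12], [-0.01, 0.0, 0.01], 20]
[[0.02, 0.05, 0.12], [-0.01, 0.0, 0.01], 20]
[[0.02, 0.05, 0.12], [-0.01, 0.0, 0.01], 20]
```

Request:
apply_moves --targets '[[[0, 0.1, 0.2], [-0.05, 0, 0.05], 20], [[0, 0.1, 0.2], [0, 0, 0], 20], [[0, 0.05, 0.15], [0, 0, 0], 20], [[0, 0.05, 0.1], [0, 0, 0], 20]]'

```text
time_s: 16.85
tcp_pos: [0.4977, -0.1551, 0.0289]
eef_rot: [-179.9, 0.3, -96.7]
contact_force: [-0.6, 0.2, -1.9]
gripper_width: 0.0296
```

```bash
python3 -c "
from plan import *
plan([.495,-.160,.0285],[180,0.2,-97.2],step=.005,w=20,n=9)"
```

```text
t 16.85 pos [ 0.4977 -0.1551  0.0289] rpy [-179.88    0.33  -96.72] F [-0.6  0.2 -1.9] w 29.6 | dtool mm [5.2 2.2 0.4] rv [-0.11  0.13  0.48] rows 2
[[0.06, 0.03, 0.0], [-0.01, 0.01, 0.03], 20]
[[0.06, 0.03, 0.0], [-0.01, 0.01, 0.03], 20]
```

Request:
apply_moves --targets '[[[0, 0, 0.05], [0, 0, 0], 20], [[0, 0, 0], [0, 0, 0], 20]]'

```text
time_s: 17.05
tcp_pos: [0.4978, -0.1551, 0.029]
eef_rot: [-179.8, 0.3, -96.6]
contact_force: [-0.0, 0.2, -2.3]
gripper_width: 0.0296
```

Request:
apply_moves --targets '[[[0, 0, 0], [0, 0, 0], 87.6], [[0, 0, 0], [0, 0, 0], 87.6], [[0, 0, 0], [0, 0, 0], 87.6], [[0, 0, 0], [0, 0, 0], 87.6], [[0, 0, 0], [0, 0, 0], 87.6]]'

```text
time_s: 17.55
tcp_pos: [0.5001, -0.1552, 0.0311]
eef_rot: [-179.5, 0.3, -96.6]
contact_force: [-0.3, -0.0, -0.5]
gripper_width: 0.0641
```

```bash
python3 -c "
from look import look; look('18')"
```

```text
hook [0.524  0.0524 0.0302] out 0.3138 lat -0.066
side hook px [289.4 267.1] tip px [289.2 271.4]
  red 291.2 268.0 x 291 292 y 267 269
top hook px [268.3 239.5] tip px [268.5 239.6]
```

View pics/side18.png

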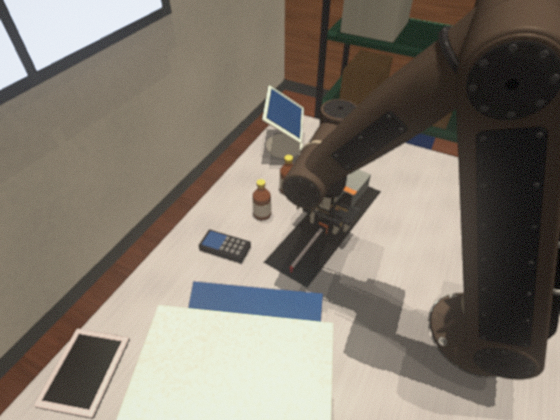

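Released: the pole lies on the mat with its red tip at (291,268). I'll wait for the fingers to open fully, then rise straight up.

Request:
apply_moves --targets '[[[0, 0, 0], [0, 0, 0], 87.6], [[0, 0.05, 0], [0, 0, 0], 87.6], [[0, 0, -0.2], [0, 0, 0], 87.6], [[0, 0, -0.5], [0, 0, 0], 87.6], [[0, 0, -0.8], [0, 0, 0], 87.6]]'

```text
time_s: 18.15
tcp_pos: [0.4939, -0.1553, 0.0892]
eef_rot: [179.9, 0.3, -96.6]
contact_force: [0.7, -0.5, -0.5]
gripper_width: 0.0879
```

Request:
apply_moves --targets '[[[0, 0, -0.9], [0, 0, 0], 87.6], [[0.7, 0.5, -0.9], [0, 0, 0], 87.6], [[0.9, 0.6, -0.9], [0, 0, 0], 87.6], [[0.9, 0.6, -0.5], [0, 0, 0], 87.6], [[0.9, 0.6, 0], [0, 0, 0], 87.6]]'

```text
time_s: 18.65
tcp_pos: [0.3918, -0.2779, 0.2244]
eef_rot: [-179.5, 0.1, -96.1]
contact_force: [1.1, -1.0, -0.2]
gripper_width: 0.0873
```

Request:
apply_moves --targets '[[[0.9, 0.6, 0], [0, 0, 0], 87.6], [[0.9, 0.6, 0], [0, 0, 0], 87.6], [[0.9, 0.5, 0], [0, 0, 0], 87.6], [[0.5, 0.3, 0], [0, 0, 0], 87.6], [[0, 0, 0], [0, 0, 0], 87.6]]'

```text
time_s: 19.15
tcp_pos: [0.2908, -0.403, 0.2294]
eef_rot: [-179.1, -0.1, -96.3]
contact_force: [-0.1, 0.9, 0.2]
gripper_width: 0.0875
```

```bash
python3 - <<'E'
from look import *; look('19')
from ang import hatch; hatch('19')
from geo import mc
t=load("top19.npz"); t0=load("top0.npz"); img=t["img"]; hsv=cv2.cvtColor(img,cv2.COLOR_BGR2HSV)
st=((hsv[...,0]>10)&(hsv[...,0]<30)&(hsv[...,1]>110)&(hsv[...,2]>90)).astype(np.uint8); st[:235]=0; st[275:]=0; st[:,:300]=0; st[:,398:]=0
n,l,s,c=cv2.connectedComponentsWithStats(st); m=mc.mean(0); ax=np.array([np.cos(np.radians(81.8)),np.sin(np.radians(81.8)),0]); dock=m-ax*.115; ay=np.array([-ax[1],ax[0],0])
B=[]
for i in range(1,n):
    if s[i,4]>5: p=onz(t,*c[i],.04); B.append(p); print(c[i].round(1),s[i,4],p.round(4),((p-dock)@ax).round(4),((p-dock)@ay).round(4), "z",cloud(t)[l==i][:,2].mean().round(4))
P=cloud(t)
for tt in (t0,t):
    h=cv2.cvtColor(tt["img"],cv2.COLOR_BGR2HSV); ye=((h[...,0]>26)&(h[...,0]<34)&(h[...,1]>180)&(h[...,2]>150)).astype(np.uint8)
    n,l,s,c=cv2.connectedComponentsWithStats(ye); print([c[i].round(1).tolist() for i in range(1,n) if s[i,4]>60])
E
```

```text
hook [ 0.3148 -0.194   0.227 ] out 0.4709 lat -0.3485
side hook px [396.1 189.3] tip px [394.3 194.9]
top hook px [373.3 333.6] tip px [371.8 331.9]
hatch angle slope 1.203 px 3266 median ratio 1.196 max r 0.139
[340.  250.5] 49 [ 0.4993 -0.1361  0.04  ] 0.1587 0.006 z 0.041
[374.2 255.5] 49 [ 0.4885 -0.2255  0.04  ] 0.0686 0.004 z 0.0685
[[339.7, 161.8], [401.3, 172.9]]
[[339.7, 161.9], [401.3, 172.9]]
```

View pics/side19.png

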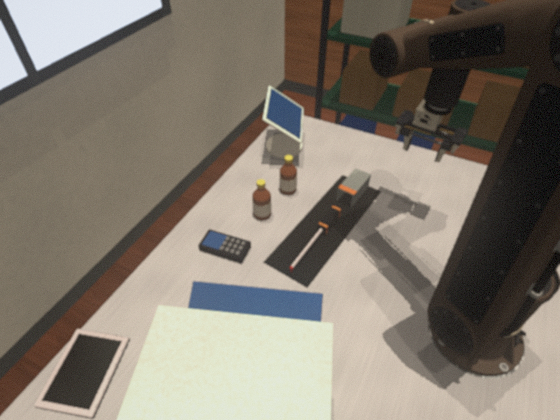

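View pics/top19.png

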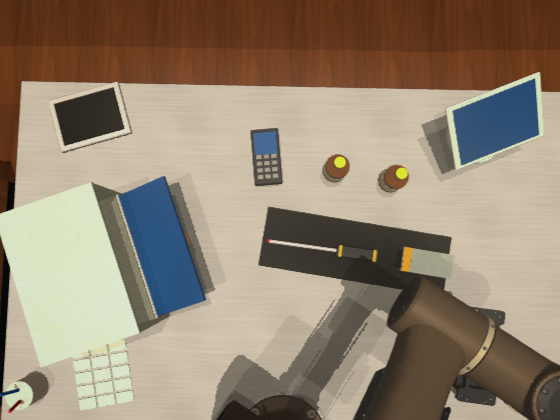

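Final views: hatch down, pole on the mat between (268,240) and (377,256) in the top view, bottles and terminal unmoved. One band's mean depth (0.0685) looks off, so I'll check the medians before handing in.

```bash
python3 - <<'E'
from h import *
t=load("top19.npz"); P=cloud(t)
for u,v in ((340,250),(357,253),(374,255)):
    print(np.median(P[v-4:v+5,u-1:u+2,2]).round(4), P[v-4:v+5,u,2].round(3))
s=load("side19.npz"); ax=np.array([.4993-.4885,-.1361+.2255,0]); ax/=np.linalg.norm(ax); g=np.array([.4939,-.1808,.026]); hk=g+.235*ax
print("hook expected side",proj(s,hk), proj(s,hk-[0,0,.022]))
h=cv2.cvtColor(s["img"],cv2.COLOR_BGR2HSV); m=((h[...,0]<8)|(h[...,0]>170))&(h[...,1]>110)&(h[...,2]>70); ys,xs=np.nonzero(m); k=(abs(xs-290)<10)&(abs(ys-268)<10); print(xs[k],ys[k])
E
```

```text
0.0406 [0.038 0.042 0.042 0.038 0.046 0.035 0.041 0.037 0.04 ]
0.0405 [0.036 0.043 0.043 0.043 0.043 0.039 0.039 0.04  0.04 ]
0.0399 [0.038 0.039 0.038 0.044 0.04  0.043 0.044 0.041 0.037]
hook expected side (np.float64(289.9295243074145), np.float64(268.18169464154556)) (np.float64(289.8009849888342), np.float64(272.48957564548755))
[289 290 289 290 291 290 291 292 290 291 292 291] [266 266 267 267 267 268 268 268 269 269 269 270]
```

The grip top is at 40 mm along its whole length, so the pole is flat, and the hook pixels match a downward hook. Handing in.

```bash
python3 -c "
from plant import r
print(r.close_job())"
```

```text
the job is handed in; nothing more can be done
None
```

The job is done and handed in at about 19 s of the 58 s allowed; the system reports no verdict.

I dragged the pole out of the sleeve by its rod, released it on the mat, and took it again by the black grip. I then hooked it into the eye, swung the hatch down, unhooked, and laid the pole back on the mat.

Last checks before handing in:
- **Hatch:** the camera depth reads about 1.20 rad, fully down. It was moved only by the pole.
- **Pole position:** the grip centre is about 114 mm outside the sleeve mouth and 5 mm off the dock's centre line.
- **Pole attitude:** the grip's top is at 40 mm at all three points along it, so it lies flat. The red hook was within about 2 px of where a downward hook should appear.
- **Bystanders:** the bottle caps moved 0.1 px or less. I checked the terminal only by eye; it looked unmoved.
- **Robot:** the arm is clear of everything with the gripper open.

Two things didn't go cleanly:
- **First close on the rod:** the arm moved before the fingers had closed. The pole did not shift, and I repeated the grasp.
- **Depth reading:** one mean at the rear band (0.0685 m) disagreed with the rest. The pixel median there was 0.040 m, so I took it as stray pixels.

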